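Put the show egg in its display case and click the sliding hood shut

ROBOT

A 6-joint arm with a two-finger parallel gripper is mounted at the origin on a cart in front of the work surface, level with it; the furniture and walls round the work are solid. World frame = base frame: x ahead of the robot, y to its left, z up, the work surface at z = 0. Lengths are in m, angles in rad, forces in N, time in s.
With the tool pointing down it reaches from about 0.4 to 0.825 m from the base axis. Payload 7 kg.
Tool frame: the origin (TCP) lies at the very end of the fingers, on their centre line; the grasp point (between the pads) lies 19 mm behind it (tcp_to_grasp is the distance from the TCP to the grasp point, in m); x points along the fingers, z is the direction in which the jaws open and shut, and the axes are right-handed (so a half turn about x gives the same grasp; the last joint's range is limited). The gripper opens to 88 mm and grips with 3 to 60 N. Pads are 19 mm wide; open, the fingers measure 130 mm over their backs; the gripper's body (78 mm by 193 mm) begins 47 mm behind the grasp point.
Start: joints at [-0.866, 0.359, 0.012, 0, -1.224, -0.288], TCP at [0.273, -0.617, 0.227] pointing down, gripper open.
Joint ranges: [-3.07, 3.07], [-1.43, 2.12], [-1.02, 1.25], [-3.03, 1.67], [-3.05, -0], [-3.03, 3.03]. Speed limits (rad/s): [2.39, 2.39, 3.01, 3.14, 3.14, 3.14].

INTERFACE

Orientations are given as [roll, pitch, yaw] about the fixed x, y, z axes, in that order (R = Rz(yaw) Ry(pitch) Rx(roll)).
In Python, from station import get_state, grab_frame, job_done, tcp_to_grasp gives the robot as it stands. The module is installed in compiled form; this text tells all that it offers.
- The arm moves only by the shell command python3 -m crank 'ROWS' [FORCE]. ROWS is JSON, a list of rows, each a list of 7 numbers: the shift along the tool's x, y, z in m, then the turn, a rotation vector about the tool's x, y, z in rad, then the opening, from 0 (shut) to 1 (fully open). In form: [[x, y, z, wx, wy, wz, fingers], ...]. A call has 1 to 10 rows; each row is the pose to reach, as a shift and turn from the pose commanded when the call began, along the tool's axes at that moment; what a row does not reach only later rows make up. A row lasts 1/8 s, in which the tool goes at most 62.5 mm and 10.7 degrees, less where a joint would pass 70% of its speed; a pose out of reach is approached as far as the arm can. A call with a gripper value outside its range is refused whole. The fingers move at their own pace and stop on an object; FORCE is the grip in N (left out, the last holds). Time passes only in rows, so rows that repeat a pose let the fingers close. It gives the time, the measured TCP pose, the force and the opening at its end, in the units of the state.
- get_state(): the state, without advancing time (a new reading comes with each control period).
- grab_frame(name): name is "scene" or "top" or "wrist"; returns a dict with "pixels" (384x512x3 uint8, red, green, blue), "vfov" (degrees; the focal length in pixels is half the picture's height over the tangent of half this angle, whatever the lens; pixels are square), "cx", "cy" (the principal point, pixels), "extrinsics" (4x4, takes a point from world to camera coordinates). Camera axes: x right, y up, looking along -z (the intrinsics and any distortion apply to the point x, -y, -z); pixel columns grow to the right and rows downward; lengths in m; the calibration is good to about 2 mm. A picture is of the moment at which its call begins. There is no depth.
- job_done(): hands the job in, once; it reports no verdict.
The state is a dict: "t": time; "q": joint angles; "qd": joint speeds; "joint_efforts": joint torques, N m; "eef_pos": TCP position; "ee_rot": TCP orientation; "force": force on the tool from outside, world axes, zero at the start; "moment": the same for the moment, N m; "width": finger opening in m.
Only numpy, scipy, OpenCV 4.12 (cv2) and the standard library are available. Lean on these libraries where they do the work, as an engineer would, in place of code of your own. Each camera call takes 0.05 s, during which the arm holds its last target.

TASK

Move the brass show egg from its wooden rest into the wooden cup of the display case, standing upright, and let go of it. Then push the clear sliding hood shut over it, firmly but without ramming it, until the spring bolt clicks down behind the hood's latch pin and holds it. Leave the things standing around alone.

Things in the scene. Friction and masses are not known exactly. Their poses are not given: they have to be found in the camera images.
- case: Display case fixed on the counter: wooden base board 136 x 376 mm, 12 mm thick. Origin: underside of the board, directly below the centre of the egg cup. Its z is up; the hood slides shut along its -y (about the robot's right). The board runs from y = -148 to y = +228 mm, x = -68 to +68 mm. Low rails (to 19 mm above the counter) run along x = +-59.5 mm.
- cup_seat (a point): Centre of the top rim of the case's egg cup, a wooden ring 51 mm across outside, 33 mm inside, 10 mm high, its rim 22 mm above the counter. Axes as the case. The egg sits in the ring with its blunt end down; seated, the egg's centre is about 23 mm above this point and its tip about 74 mm above the counter.
- hood (a joint): Travel of the hood (m): 0 = fully open, grows as it slides shut along the case's -y. Starts at 0 to 0.02; about 1.5 N of friction, stays where left, 0.3 to 0.65 kg. The latch catches at 0.146 to 0.174: its keeper is adjusted anew each time, so where must be felt. After the click 2 mm of springy overtravel remain, then a hard stop. Fragile: a push over 30 N at any moment counts as ramming.
- hood_mouth (a point): Middle of the hood's open leading edge, at the roof's top, 100 mm above the counter; axes as the case; moves with the hood. The hood is a clear plastic tunnel with aluminium trim, 109 mm wide (inside 100), 115 mm long, roof underside 96 mm above the counter; open toward the cup, closed behind. Fully open, this point lies 100 mm from the cup centre along +y.
- latch_pin (a point): Centre of the steel cross pin (8 mm thick, 18 mm long) at the tip of the latch arm on the hood's near (case -x) wall, 34 mm ahead of the leading edge, 30 mm above the counter. It lifts the bolt over the last 26 mm and presses a spring buffer over the last 4 mm before the catch: the push rises to 5 to 12 N on the bolt's ramp, eases to a few N, then the buffer; after the click a steep rise. Let go sooner, the hood stays loose.
- hood_push (a point): Centre of the outer face of the black rubber push pad (56 mm wide, 40 mm high) on the upright closed rear end of the hood, 70 mm above the counter; it moves with the hood. Axes as the case: push on it along -y. The space behind it (+y) is free.
- bolt (a joint): Height (m) of the latch's spring bolt: 0 = down, as at the start. Steel bolt in a small bracket beyond the cup (65 to 95 mm from its centre along the case's -y, 52 mm off the middle on the near side), with a dark round knob on top 73 to 81 mm above the counter. The hood's pin lifts it by about 6 mm; it snaps back to 0 behind the pin when the latch catches.
- egg_center (a point): Centre of the brass show egg, half-way up: 45 mm wide, 58 mm high, 0.19 to 0.31 kg, standing on its blunt end in a ring of the same size as the cup on a low square wooden rest (70 x 70 mm, ring rim 22 mm above the counter), to the left of the case. z points out of its tip. It is widest a few mm below its centre.
- shaker_a: Bystander: glass spice shaker with steel cap, white filling, 41 mm wide, 87 mm high; origin under it. It, the other shaker and the toothpicks stand in a row behind the egg rest, in any order.
- shaker_b: Bystander: glass spice shaker with steel cap, dark filling, 41 mm wide, 87 mm high; origin under it.
- picks: Bystander: open glass of toothpicks, 45 mm wide, 72 mm high; origin under it.
- carafe: Bystander: glass carafe with a lid, 68 mm wide, 141 mm high, to the left of the egg rest; origin under it.
- buffer (a joint): How far (m) the latch's spring buffer is pressed in: 0 = free, as at the start, 0.006 = its hard stop. A small black rubber pad on a steel rod beyond the bolt, 30 mm above the counter; the hood's pin presses it. Latched, the hood rests against the bolt with the buffer held in by about 4 mm.
Not all that is in view belongs to the job. What is shaped like the part that bears egg_center but pink or purple is not meant.

How it is judged:
By the outcome, as a careful person would: the job done as asked, in the order asked, and still so for the second after the job is handed in, with the robot touching nothing.
It also fails if it takes over 61 s, if anything falls off the work surface, if the arm or the gripper's body presses on something with over 40 N, if the wrist force passes 120 N, or if a joint passes its speed limit or range.

## Working session

There is one attempt and no reset: what is moved stays moved. The work goes in short steps, Python scripts to look and compute and a shell command to move; the robot and the scene stay as the last step left them, time stands still between calls to the robot, and variables do not carry over. Pictures are saved under pics/ and viewed, and the job is handed in when it is done.

```bash
mkdir -p pics; cat > h.py <<'E'
import numpy as np, cv2, pickle
from station import *
def cap(n,tag):
    f=grab_frame(n); pickle.dump(f,open(f'pics/{tag}.pkl','wb'))
    cv2.imwrite(f'pics/{tag}.png',f['pixels'][:,:,::-1]); return f
def load(tag): return pickle.load(open(f'pics/{tag}.pkl','rb'))
def proj(f,p):
    E=np.array(f['extrinsics']); c=E[:3,:3]@np.array(p)+E[:3,3]
    F=f['pixels'].shape[0]/2/np.tan(np.radians(f['vfov'])/2)
    return np.array([f['cx']+F*c[0]/-c[2], f['cy']-F*c[1]/-c[2]])
def ray(f,uv):
    E=np.array(f['extrinsics']); F=f['pixels'].shape[0]/2/np.tan(np.radians(f['vfov'])/2)
    d=np.array([(uv[0]-f['cx'])/F,-(uv[1]-f['cy'])/F,-1]); R=E[:3,:3]
    return -R.T@E[:3,3], R.T@d
def atz(f,uv,z):
    o,d=ray(f,uv); return o+d*(z-o[2])/d[2]
def crop(tag,x0,y0,x1,y1,s,out):
    im=cv2.imread(f'pics/{tag}.png')[y0:y1,x0:x1]
    cv2.imwrite(f'pics/{out}.png',cv2.resize(im,None,fx=s,fy=s,interpolation=cv2.INTER_CUBIC))
E
python3 - <<'E'
from h import *
print(get_state(), tcp_to_grasp)
for n in ['scene','top','wrist']:
    f=cap(n,n+'0'); print(n,{k:f[k] for k in f if k!='pixels'})
E
```

```text
{'t': 0.0, 'q': array([-8.65940519e-01,  3.59363210e-01,  1.10312716e-02, -3.46277551e-04,
       -1.22409526e+00, -2.88087403e-01]), 'qd': array([-0.00169673, -0.00124307, -0.00106711,  0.00105374, -0.00046319,
       -0.00091682]), 'joint_efforts': array([ 2.88853098e-04, -5.82727432e+01,  2.93063396e+01,  6.99750647e+00,
        7.05208411e-03, -1.69954874e-04]), 'eef_pos': array([ 0.27300355, -0.61677764,  0.22562669]), 'ee_rot': array([0.09110234, 1.56913328, 2.07854915]), 'force': array([-0.28952917, -0.95815285, -0.47422133]), 'moment': array([ 0.02648577, -0.0078951 ,  0.03293846]), 'width': 0.08780393256431378} 0.0188
scene {'vfov': 56.623066301333886, 'cx': 251.7854887756712, 'cy': 190.33399932455382, 'extrinsics': array([[-0.67425082, -0.73835154, -0.01492766,  0.44895058],
       [ 0.39565356, -0.3782246 ,  0.83690168, -0.25144111],
       [-0.62357365,  0.55837546,  0.54714966, -0.89820699],
       [ 0.        ,  0.        ,  0.        ,  1.        ]])}
top {'vfov': 53.76023644490573, 'cx': 261.2117933232814, 'cy': 199.50999330005675, 'extrinsics': array([[-0.02055093, -0.99973142, -0.01071225,  0.13360533],
       [ 0.99165413, -0.02174656,  0.12707936, -0.53193338],
       [-0.12727818, -0.00801124,  0.99183471, -1.20663106],
       [ 0.        ,  0.        ,  0.        ,  1.        ]])}
wrist {'vfov': 67.2356436778171, 'cx': 257.39681067984816, 'cy': 187.55373573424174, 'extrinsics': array([[-0.4032894 ,  0.91507092,  0.00169437,  0.67400035],
       [-0.87797466, -0.38641716, -0.28256375,  0.03671778],
       [-0.25791113, -0.11544258,  0.95924703, -0.3901698 ],
       [ 0.        ,  0.        ,  0.        ,  1.        ]])}
```

View pics/scene0.png

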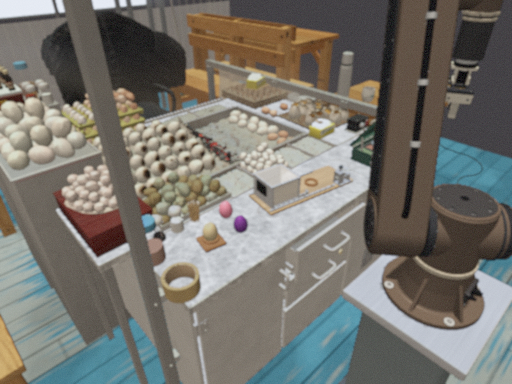

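View pics/top0.png

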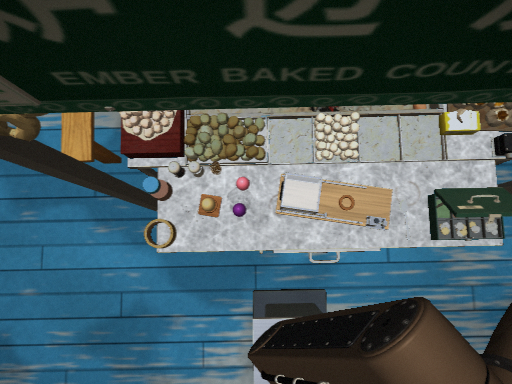

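View pics/wrist0.png

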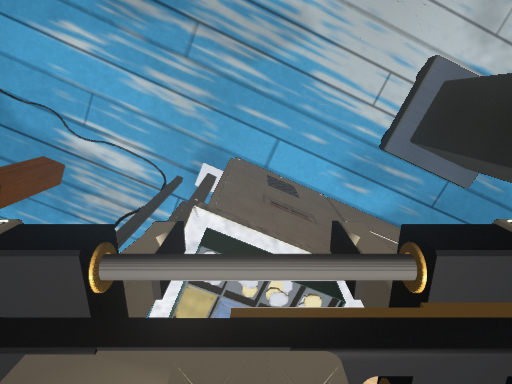

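The scene shows three egg shapes in the top view: one brass/tan on a square wooden rest at (207,204), one pink at (243,183) and one purple at (239,210). The brass one on the rest matches the description. The case is at about (335,200). I'll enlarge to confirm.

```bash
python3 - <<'E'
from h import *
crop('top0',130,150,270,255,5.7,'t_a'); crop('top0',265,160,405,240,5.7,'t_b'); crop('scene0',130,150,270,300,4,'s_a'); crop('scene0',230,140,370,220,5.7,'s_b')
E
```

```text
(no output)
```

View pics/t_a.png

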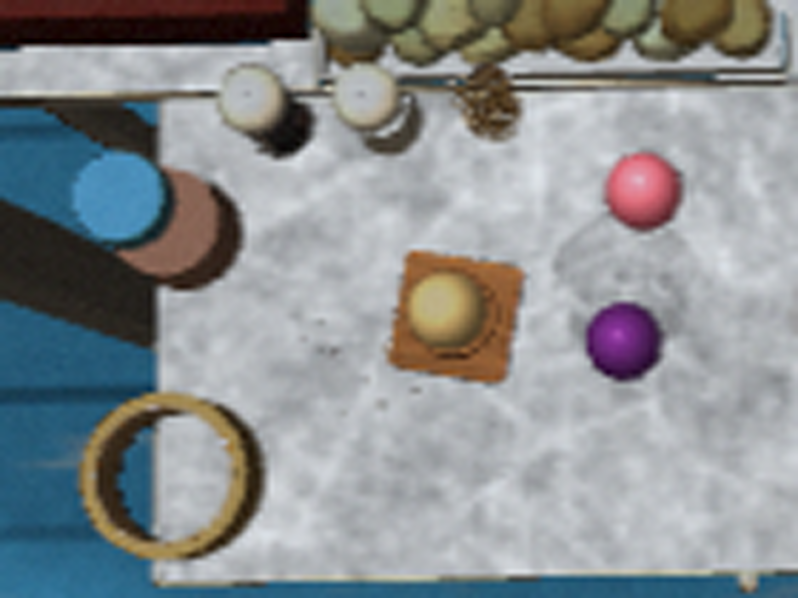

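View pics/t_b.png

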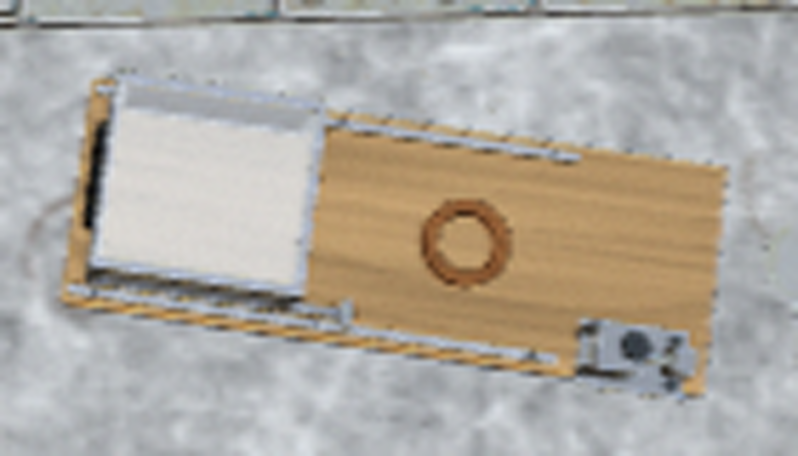

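View pics/s_a.png

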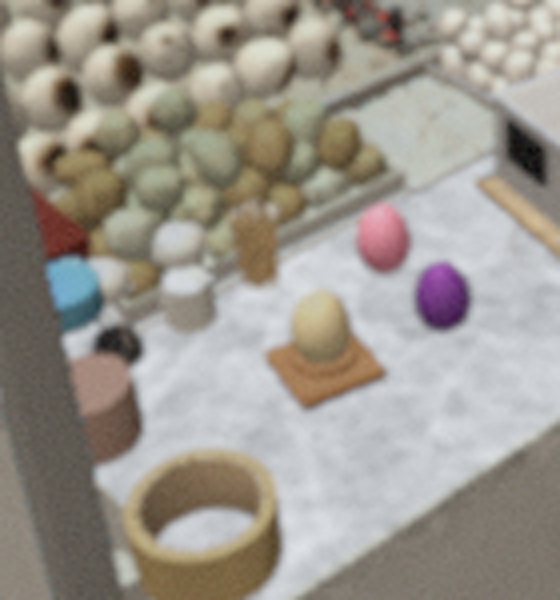

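View pics/s_b.png

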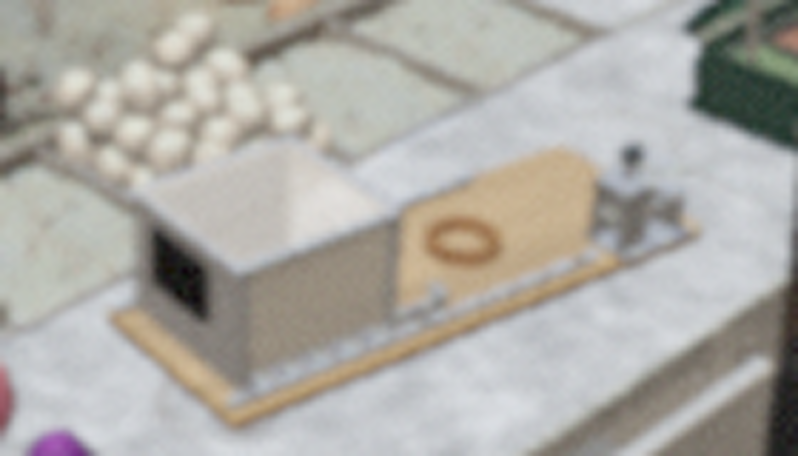

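```bash
python3 - <<'E'
from h import *
f=load('top0'); s=load('scene0')
def tb(c): return (265+(c[0]+.5)/5.7-.5,160+(c[1]+.5)/5.7-.5)
def ta(c): return (130+(c[0]+.5)/5.7-.5,150+(c[1]+.5)/5.7-.5)
def sa(c): return (130+(c[0]+.5)/4-.5,150+(c[1]+.5)/4-.5)
def sb(c): return (230+(c[0]+.5)/5.7-.5,140+(c[1]+.5)/5.7-.5)
print('cam',ray(f,(0,0))[0],ray(s,(0,0))[0])
C=np.array([atz(f,tb(c),.012) for c in [(97,78),(65,298),(702,395),(727,165)]])
print(C,[np.linalg.norm(C[i]-C[i-1]) for i in range(4)],C.mean(0))
print('cup top',atz(f,tb((466,243)),.022),'scene',atz(s,sb((463,240)),.022))
R=np.array([atz(f,ta(c),.012) for c in [(405,250),(525,265),(503,385),(388,362)]])
print('rest',R.mean(0),[np.linalg.norm(R[i]-R[i-1]) for i in range(4)])
print('egg top',atz(f,ta((447,310)),.055),'scene',atz(s,sa((321,328)),.045))
print('hood rear-near roof',atz(f,tb((92,268)),.1),'rear far',atz(f,tb((118,75)),.1),'front far',atz(f,tb((325,105)),.1),'front near',atz(f,tb((300,295)),.1))
print('knob',atz(f,tb((634,345)),.081),atz(s,sb((632,155)),.081))
for n,c,z in [('pink',(643,190),.045),('purple',(624,341),.045),('shA',(253,97),.087),('shB',(366,97),.087),('picks',(490,100),.072),('caraf',(119,197),.141),('bowl',(165,475),.04)]:
  print(n,atz(f,ta(c),z))
print('near edge pts scene', atz(s,sb((235,425)),.012),atz(s,sb((610,265)),.012),atz(s,sb((120,318)),.012))
E
```

```text
cam [0.37666184 0.11233511 1.26580753] [-0.15790934  0.73791889  0.70858691]
[[ 0.62505507  0.05201521  0.012     ]
 [ 0.49509864  0.07422325  0.012     ]
 [ 0.43092376 -0.29210634  0.012     ]
 [ 0.56489655 -0.3151378   0.012     ]] [np.float64(0.3720488943392755), np.float64(0.1318403206201598), np.float64(0.37190829739152026), np.float64(0.13593805647018722)] [ 0.52899351 -0.12025142  0.012     ]
cup top [ 0.52110446 -0.15828941  0.022     ] scene [ 0.51851104 -0.1568531   0.022     ]
rest [0.52320978 0.29548215 0.012     ] [np.float64(0.06660877609900814), np.float64(0.07129962967786836), np.float64(0.07156262964233939), np.float64(0.0687705301598364)]
egg top [0.52129873 0.29385265 0.055     ] scene [0.520833   0.29604408 0.045     ]
hood rear-near roof [0.50281377 0.06183406 0.1       ] rear far [0.60903463 0.04468288 0.1       ] front far [ 0.58976132 -0.06806026  0.1       ] front near [ 0.48567278 -0.05029222  0.1       ]
knob [ 0.45602617 -0.2344636   0.081     ] [ 0.45245529 -0.23353295  0.081     ]
pink [0.589344   0.18258589 0.045     ]
purple [0.50255087 0.19463127 0.045     ]
shA [0.6395237  0.39714775 0.087     ]
shB [0.63807788 0.33397435 0.087     ]
picks [0.63807299 0.2666828  0.072     ]
caraf [0.57508251 0.45476947 0.141     ]
bowl [0.43227843 0.45665286 0.04      ]
near edge pts scene [0.48938362 0.07748558 0.012     ] [ 0.44479559 -0.21361279  0.012     ] [0.61494557 0.05166656 0.012     ]
```

```bash
cat >> h.py <<'E'
from scipy.spatial.transform import Rotation as Ro
YAW=np.radians(-9.6)
def Rdown(jaw):  # tool x down, z (jaw) at world angle jaw
    x=np.array([0,0,-1.]); z=np.array([np.cos(jaw),np.sin(jaw),0]); return np.column_stack([x,np.cross(z,x),z])
def cur():
    s=get_state(); return s,np.array(s['eef_pos']),Ro.from_euler('xyz',s['ee_rot']).as_matrix()
def delta(p,jaw):
    s,p0,R0=cur(); d=R0.T@(np.array(p)-p0); 
    c=[Ro.from_matrix(R0.T@Rdown(j)).as_rotvec() for j in (jaw,jaw+np.pi)]
    print('t',s['t'],'p',p0.round(4),'jaw',np.degrees(np.arctan2(R0[1,2],R0[0,2])).round(2),'xaxis',R0[:,0].round(4),'F',np.round(s['force'],2),'w',round(s['width'],4),'q',np.round(s['q'],2))
    print('shift',d.round(4),'rot',[np.round(k,4) for k in c])
E
python3 - <<'E'
from h import *
delta([.50,.25,.23],np.pi/2)
s,p,R=cur();print(R.round(3))
f=load('wrist0'); o,d=ray(f,(256,192)); print('cam in tool',R.T@(o-p),R.T@d)
E
```

```text
t 0.15 p [ 0.2731 -0.6169  0.2259] jaw 113.87 xaxis [-6.0e-04  1.1e-03 -1.0e+00] F [ 1.11  0.22 -0.06] w 0.0875 q [-0.87  0.36  0.01 -0.   -1.22 -0.29]
shift [-0.0034 -0.5583  0.7009] rot [array([ 4.167e-01,  1.200e-03, -4.000e-04]), array([-2.7249e+00,  5.0000e-04,  1.6000e-03])]
[[-0.001 -0.914 -0.405]
 [ 0.001 -0.405  0.914]
 [-1.     0.     0.001]]
cam in tool [-0.15763979  0.07617366  0.00031358] [ 0.95486382 -0.29744221 -0.00486266]
```

```bash
python3 - <<'E'
from h import *
delta([.522,.294,.22],np.radians(240))
E
```

```text
t 0.15 p [ 0.2731 -0.6169  0.2259] jaw 113.87 xaxis [-6.0e-04  1.1e-03 -1.0e+00] F [ 1.11  0.22 -0.06] w 0.0875 q [-0.87  0.36  0.01 -0.   -1.22 -0.29]
shift [ 0.0067 -0.5963  0.7322] rot [array([-2.2013e+00,  8.0000e-04,  1.3000e-03]), array([ 9.403e-01,  1.100e-03, -7.000e-04])]
```

```bash
python3 -m crank '[[0.007,-0.3,0.36,-1.1,0,0,0.75],[0.007,-0.3,0.36,-1.1,0,0,0.75],[0.007,-0.3,0.36,-1.1,0,0,0.75],[0.007,-0.3,0.36,-1.1,0,0,0.75],[0.007,-0.3,0.36,-1.1,0,0,0.75],[0.007,-0.596,0.732,-2.2,0,0,0.75],[0.007,-0.596,0.732,-2.2,0,0,0.75],[0.007,-0.596,0.732,-2.2,0,0,0.75],[0.007,-0.596,0.732,-2.2,0,0,0.75],[0.007,-0.596,0.732,-2.2,0,0,0.75]]' 20; python3 - <<'E'
from h import *
delta([.522,.294,.22],np.radians(240))
E
```

```text
t: 1.4
eef_pos: [0.4396, -0.0127, 0.2211]
ee_rot: [2.831, 1.57, 0.417]
force: [1.8, -1.5, -0.4]
width: 0.0655
t 1.4 p [ 0.4396 -0.0127  0.2211] jaw -138.31 xaxis [ 9.e-04  4.e-04 -1.e+00] F [ 1.81 -1.48 -0.44] w 0.0655 q [ 0.42 -0.04 -0.49  0.   -1.12  0.31]
shift [ 0.0012 -0.1742 -0.2655] rot [array([-0.3196, -0.0008, -0.0004]), array([ 2.822e+00, -6.000e-04,  1.200e-03])]
```

```bash
python3 -m crank '[[0,-0.174,-0.265,-0.32,0,0,0.75],[0,-0.174,-0.265,-0.32,0,0,0.75],[0,-0.174,-0.265,-0.32,0,0,0.75],[0,-0.174,-0.265,-0.32,0,0,0.75],[0,-0.174,-0.265,-0.32,0,0,0.75],[0,-0.174,-0.265,-0.32,0,0,0.75],[0,-0.174,-0.265,-0.32,0,0,0.75],[0,-0.174,-0.265,-0.32,0,0,0.75]]'; python3 - <<'E'
from h import *
delta([.522,.294,.22],np.radians(240))
cap('wrist','w1')
E
```

```text
t: 2.4
eef_pos: [0.5235, 0.2898, 0.2209]
ee_rot: [-0.894, 1.571, -2.995]
force: [0.4, -0.7, -0.4]
width: 0.0659
t 2.4 p [0.5235 0.2898 0.2209] jaw -120.4 xaxis [-1.e-04 -0.e+00 -1.e+00] F [ 0.4  -0.69 -0.36] w 0.0659 q [ 0.83  0.24 -0.17 -0.   -1.16  0.21]
shift [ 0.0009 -0.0034 -0.0029] rot [array([-0.0069,  0.0001,  0.0001]), array([ 3.1347e+00,  2.0000e-04, -1.0000e-04])]
```

View pics/w1.png

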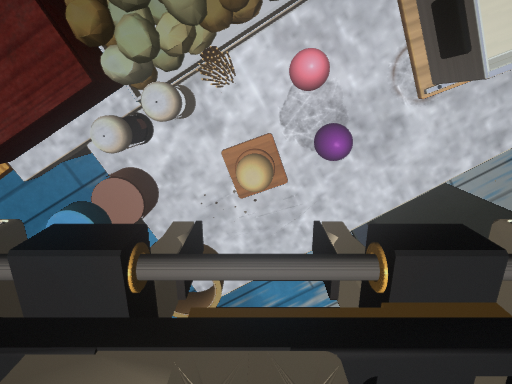

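The wrist view shows the brass egg on its square rest at (255,170), purple at (333,142), pink at (309,68), and the shakers and toothpicks at upper left. Next is an enlarged crop to confirm the egg and measure it.

```bash
python3 - <<'E'
from h import *
crop('w1',205,120,305,215,6,'w1c')
E
```

```text
(no output)
```

View pics/w1c.png

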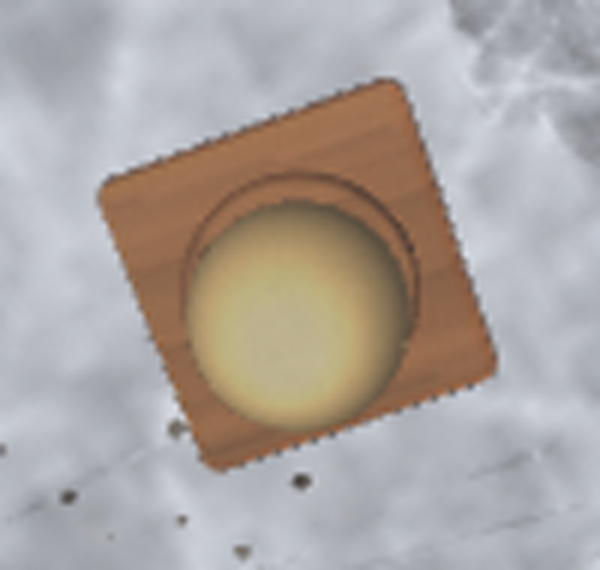

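```bash
python3 - <<'E'
from h import *
f=load('w1')
t=lambda c:(205+(c[0]+.5)/6-.5,120+(c[1]+.5)/6-.5)
R=np.array([atz(f,t(c),.012) for c in [(95,186),(405,74),(500,376),(206,472)]])
print(R.mean(0),[np.linalg.norm(R[i]-R[i-1]).round(4) for i in range(4)])
print('ring',atz(f,t((300,291)),.022),np.linalg.norm(atz(f,t((181,291)),.022)-atz(f,t((419,291)),.022)))
for z in(.043,.05): print('egg',atz(f,t((297,316)),z),np.linalg.norm(atz(f,t((187,316)),z)-atz(f,t((407,316)),z)))
for n,c,z in [('pink',(309,66),.045),('purple',(333,141),.045),('picks',(213,60),.072),('shB',(158,98),.087)]: print(n,atz(f,c,z))
delta([.522,.294,.22],np.radians(240))
E
```

```text
[0.52258647 0.2947353  0.012     ] [np.float64(0.0679), np.float64(0.0696), np.float64(0.0689), np.float64(0.0686)]
ring [0.52273923 0.29490769 0.022     ] 0.050084578109218195
egg [0.52261914 0.29545417 0.043     ] 0.04375356207217987
egg [0.52402098 0.29453643 0.05      ] 0.04284102986286847
pink [0.59369408 0.18486072 0.045     ]
purple [0.50870356 0.19816147 0.045     ]
picks [0.64591212 0.26874194 0.072     ]
shB [0.64169606 0.33202821 0.087     ]
t 2.45 p [0.5236 0.2897 0.2211] jaw -120.41 xaxis [ 1.e-04  2.e-04 -1.e+00] F [-0.31 -0.01 -0.82] w 0.0655 q [ 0.83  0.24 -0.17 -0.   -1.16  0.21]
shift [ 0.0011 -0.0036 -0.0029] rot [array([-0.0072, -0.0003, -0.    ]), array([ 3.1344e+00, -0.0000e+00,  4.0000e-04])]
```

Both cameras agree on the egg at (0.5225, 0.295), with sizes to match. I'll move over it and part-way down.

```bash
python3 - <<'E'
from h import *
delta([.5225,.295,.10],np.radians(240))
E
```

```text
t 2.45 p [0.5236 0.2897 0.2211] jaw -120.41 xaxis [ 1.e-04  2.e-04 -1.e+00] F [-0.31 -0.01 -0.82] w 0.0655 q [ 0.83  0.24 -0.17 -0.   -1.16  0.21]
shift [ 0.1211 -0.0036 -0.004 ] rot [array([-0.0072, -0.0003, -0.    ]), array([ 3.1344e+00, -0.0000e+00,  4.0000e-04])]
```

```bash
python3 -m crank '[[0.04,-0.0036,-0.004,0,0,0,0.75],[0.08,-0.0036,-0.004,0,0,0,0.75],[0.12,-0.0036,-0.004,0,0,0,0.75],[0.12,-0.0036,-0.004,0,0,0,0.75],[0.12,-0.0036,-0.004,0,0,0,0.75]]'; python3 - <<'E'
from h import *
delta([.5225,.295,.026],np.radians(240))
cap('wrist','w2');cap('top','t2');crop('t2',170,170,250,240,7,'t2c')
E
```

```text
t: 3.08
eef_pos: [0.5236, 0.2962, 0.1027]
ee_rot: [2.665, 1.569, 0.564]
force: [-0.6, -0.5, 1.3]
width: 0.0656
t 3.075 p [0.5236 0.2962 0.1027] jaw -120.37 xaxis [ 0.0018  0.0012 -1.    ] F [-0.57 -0.47  1.26] w 0.0656 q [ 0.84  0.34 -0.32  0.   -0.91  0.2 ]
shift [ 0.0767 -0.0005  0.0018] rot [array([-0.0064, -0.0019, -0.001 ]), array([ 3.1352e+00, -1.6000e-03,  3.0000e-03])]
```

View pics/w2.png

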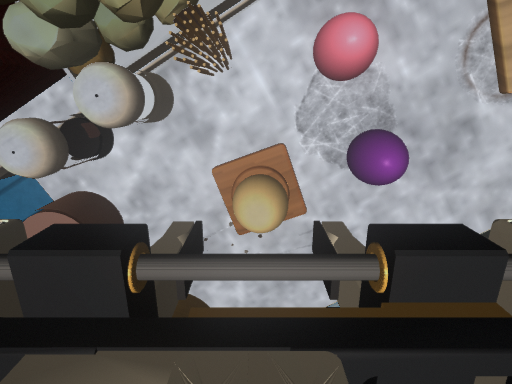

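The egg is at (261,205), centred between the fingers at about x=257. Going down to grasp height now.

```bash
python3 -m crank '[[0.025,0,0.0015,0,0,0,0.75],[0.05,0,0.0015,0,0,0,0.75],[0.07,0,0.0015,0,0,0,0.75],[0.0765,0,0.0015,0,0,0,0.75],[0.0765,0,0.0015,0,0,0,0.75]]'; python3 - <<'E'
from h import *
delta([.5225,.295,.026],np.radians(240))
cap('wrist','w3');cap('scene','s3');crop('s3',130,170,290,290,5,'s3c')
E
```

```text
t: 3.8
eef_pos: [0.5224, 0.2952, 0.0251]
ee_rot: [2.777, 1.57, 0.677]
force: [0.2, 0.9, 0.2]
width: 0.0658
t 3.8 p [0.5224 0.2952 0.0251] jaw -120.35 xaxis [ 8.e-04  7.e-04 -1.e+00] F [0.22 0.89 0.23] w 0.0658 q [ 0.84  0.44 -0.39  0.   -0.74  0.2 ]
shift [-0.0009  0.0002  0.0001] rot [array([-0.0061, -0.001 , -0.0004]), array([ 3.1355e+00, -6.0000e-04,  1.5000e-03])]
```

View pics/w3.png

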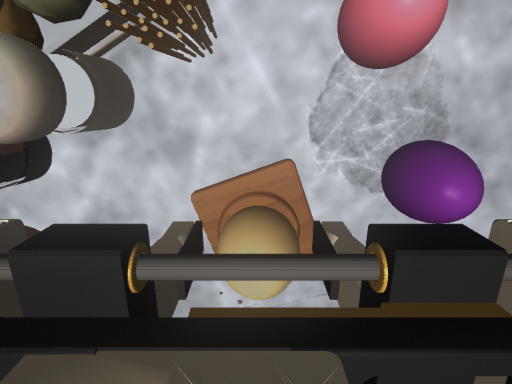

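View pics/s3c.png

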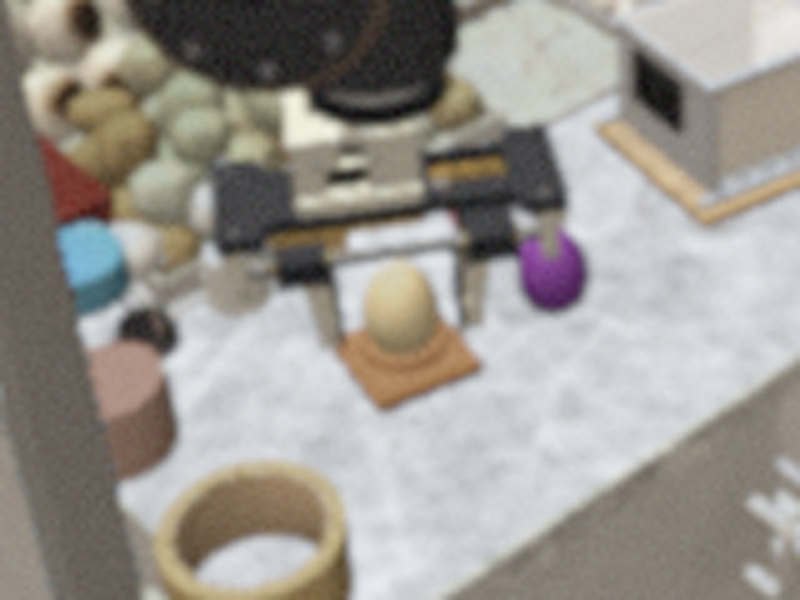

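The fingers straddle the egg cleanly, touching nothing. Closing with 25 N.

```bash
python3 -m crank '[[0,0,0,0,0,0,0.3],[0,0,0,0,0,0,0.3],[0,0,0,0,0,0,0.3],[0,0,0,0,0,0,0.3],[0,0,0,0,0,0,0.3],[0,0,0,0,0,0,0.3]]' 25; python3 - <<'E'
from h import *
delta([.5225,.295,.20],np.radians(240))
E
```

```text
t: 4.65
eef_pos: [0.5221, 0.295, 0.0245]
ee_rot: [2.759, 1.57, 0.658]
force: [0.0, 0.1, 3.2]
width: 0.0431
t 4.65 p [0.5221 0.295  0.0245] jaw -120.35 xaxis [ 4.e-04  3.e-04 -1.e+00] F [0.02 0.06 3.25] w 0.0431 q [ 0.84  0.44 -0.39  0.   -0.74  0.2 ]
shift [-0.1755  0.0003 -0.0003] rot [array([-0.0061, -0.0005, -0.0002]), array([ 3.1355e+00, -3.0000e-04,  8.0000e-04])]
```

```bash
python3 -m crank '[[-0.01,0,0,0,0,0,0.3],[-0.03,0,0,0,0,0,0.3],[-0.07,0,0,0,0,0,0.3],[-0.12,0,0,0,0,0,0.3],[-0.16,0,0,0,0,0,0.3],[-0.16,0,0,0,0,0,0.3],[-0.16,0,0,0,0,0,0.3]]'; python3 - <<'E'
from h import *
delta([.5216,-.1585,.185],np.radians(170.4))
cap('wrist','w4');cap('scene','s4');crop('s4',130,130,290,250,5,'s4c')
E
```

```text
t: 5.52
eef_pos: [0.5211, 0.2942, 0.1835]
ee_rot: [-0.721, 1.569, -2.822]
force: [-0.2, -0.9, -2.7]
width: 0.0432
t 5.525 p [0.5211 0.2942 0.1835] jaw -120.38 xaxis [-1.5e-03 -5.0e-04 -1.0e+00] F [-0.22 -0.91 -2.71] w 0.0432 q [ 0.84  0.27 -0.22 -0.   -1.08  0.2 ]
shift [-0.0013  0.2294  0.3903] rot [array([1.2081e+00, 1.7000e-03, 2.0000e-04]), array([-1.9335e+00, -2.0000e-04,  1.8000e-03])]
```

View pics/w4.png

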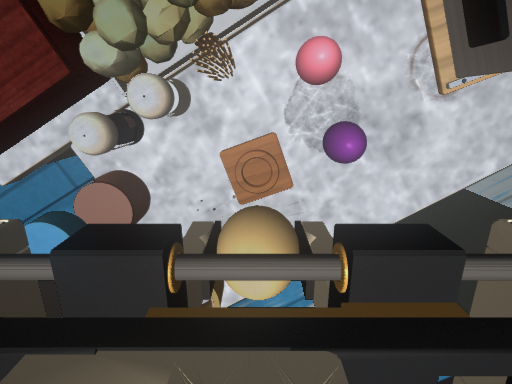

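View pics/s4c.png

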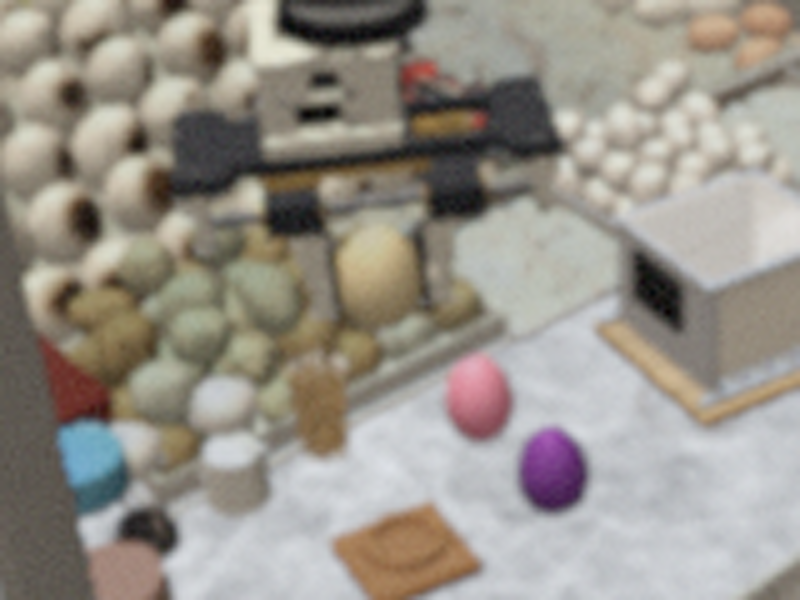

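The egg is held upright at (258,252) in the wrist view, and the rest is empty. Carrying it over the cup at a steady pace.

```bash
python3 -m crank '[[0,0.01,0.017,0.05,0,0,0.3],[0,0.03,0.051,0.15,0,0,0.3],[0,0.055,0.094,0.28,0,0,0.3],[0,0.08,0.136,0.42,0,0,0.3],[0,0.105,0.178,0.56,0,0,0.3],[0,0.13,0.22,0.7,0,0,0.3],[0,0.155,0.262,0.84,0,0,0.3],[0,0.18,0.304,0.98,0,0,0.3],[0,0.205,0.346,1.1,0,0,0.3],[0,0.22,0.373,1.208,0,0,0.3]]'; python3 -m crank '[[0,0,0,0,0,0,0.3],[0,0,0,0,0,0,0.3],[0,0,0,0,0,0,0.3]]';python3 - <<'E'
from h import *
delta([.5216,-.1585,.14],np.radians(170.4))
cap('wrist','w5');cap('top','t5')
E
```

```text
t: 6.88
eef_pos: [0.5219, -0.1408, 0.1834]
ee_rot: [0.256, 1.569, -3.059]
force: [0.3, 0.5, -2.1]
width: 0.0434
t: 7.25
eef_pos: [0.5231, -0.1377, 0.184]
ee_rot: [0.058, 1.57, 3.034]
force: [0.7, 0.1, -1.7]
width: 0.0433
t 7.25 p [ 0.5231 -0.1377  0.184 ] jaw 170.49 xaxis [-5.e-04  1.e-04 -1.e+00] F [ 0.69  0.06 -1.69] w 0.0433 q [ 0.1   0.17 -0.35 -0.   -1.05 -0.27]
shift [ 0.044   0.0207 -0.002 ] rot [array([ 0.0015,  0.0005, -0.    ]), array([-3.1401e+00,  0.0000e+00,  8.0000e-04])]
```

View pics/w5.png

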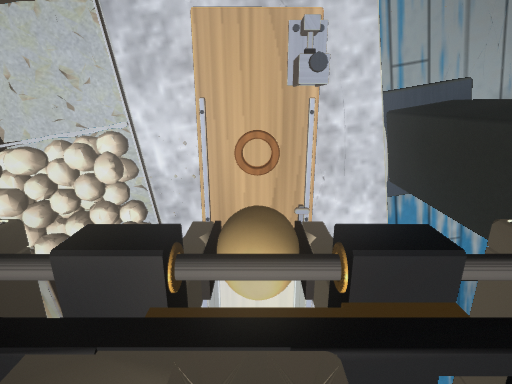

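View pics/t5.png

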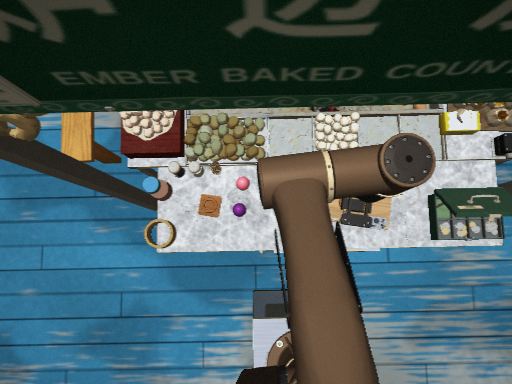

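```bash
python3 - <<'E'
from h import *
crop('w5',185,5,335,225,2.7,'w5c'); crop('w5',225,120,290,185,9,'w5d'); crop('w4',215,125,300,210,7,'w4d')
E
```

```text
(no output)
```

View pics/w5c.png

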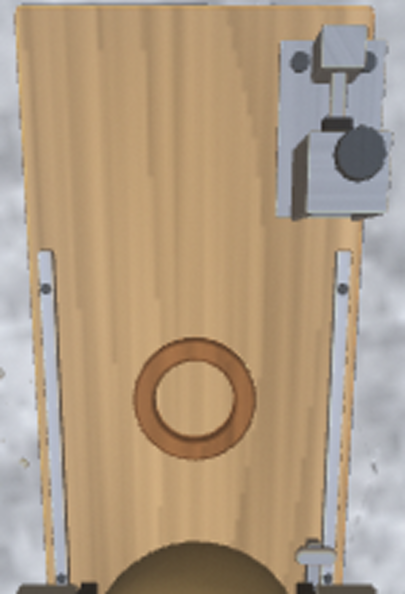

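View pics/w5d.png

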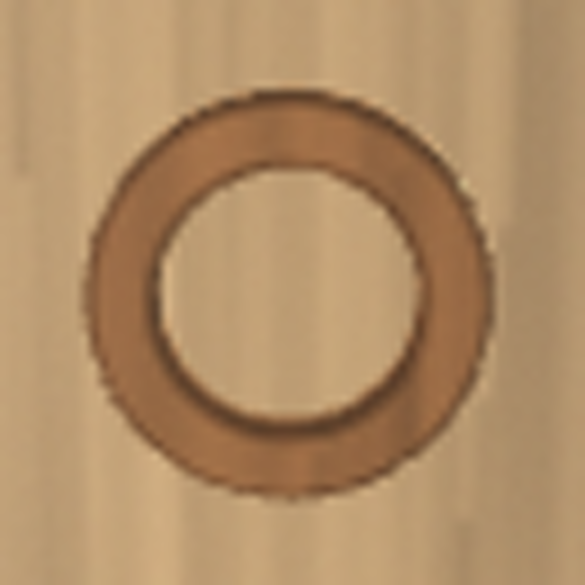

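View pics/w4d.png

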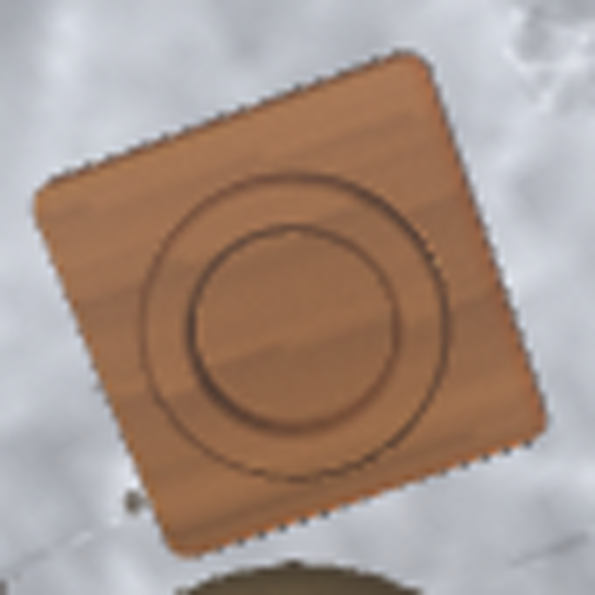

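```bash
python3 - <<'E'
from h import *
f=load('w5');g=load('w4')
t=lambda c:(225+(c[0]+.5)/9-.5,120+(c[1]+.5)/9-.5)
u=lambda c:(215+(c[0]+.5)/7-.5,125+(c[1]+.5)/7-.5)
v=lambda c:(185+(c[0]+.5)/2.7-.5,5+(c[1]+.5)/2.7-.5)
print('cup',atz(f,t((289,294)),.022),np.linalg.norm(atz(f,t((85,294)),.022)-atz(f,t((493,294)),.022)))
print('rest ring',atz(g,u((294,326)),.022))
A=[atz(f,v(c),.012) for c in [(17,8),(372,8)]]; print('board end',A,np.linalg.norm(A[0]-A[1]))
for a,b in [((45,252),(60,560)),((345,252),(331,560))]:
    d=atz(f,v(b),.019)-atz(f,v(a),.019); print('rail yaw',np.degrees(np.arctan2(-d[0],d[1])))
d=A[0]-A[1];print(np.degrees(np.arctan2(d[1],d[0])))
print('pin',atz(f,v((315,552)),.034),'knob',atz(f,v((362,152)),.081))
E
```

```text
cup [ 0.52014275 -0.16034318  0.022     ] 0.05051688403304057
rest ring [0.52292324 0.294633   0.022     ]
board end [array([ 0.5610523 , -0.31396036,  0.012     ]), array([ 0.43065925, -0.29193502,  0.012     ])] 0.1322401739364855
rail yaw -9.829092552817809
rail yaw -9.23683290095646
-9.587611771606532
pin [ 0.4806219  -0.08967045  0.034     ] knob [ 0.45453207 -0.23686482  0.081     ]
```

```bash
python3 - <<'E'
from h import *
delta([.5203,-.1598,.04],np.radians(170.4))
E
```

```text
t 7.35 p [ 0.5233 -0.1376  0.1842] jaw 170.51 xaxis [-1.e-04  0.e+00 -1.e+00] F [ 0.45  0.72 -2.39] w 0.0432 q [ 0.11  0.17 -0.35 -0.   -1.05 -0.27]
shift [ 0.1442  0.0224 -0.0008] rot [array([0.0018, 0.0001, 0.    ]), array([-3.1398e+00, -0.0000e+00,  2.0000e-04])]
```

```bash
python3 -m crank '[[0.01,0.015,-0.0005,0,0,0,0.3],[0.03,0.0222,-0.0008,0,0,0,0.3],[0.06,0.0222,-0.0008,0,0,0,0.3],[0.09,0.0222,-0.0008,0,0,0,0.3],[0.12,0.0222,-0.0008,0,0,0,0.3],[0.14,0.0222,-0.0008,0,0,0,0.3],[0.144,0.0222,-0.0008,0,0,0,0.3],[0.144,0.0222,-0.0008,0,0,0,0.3],[0.144,0.0222,-0.0008,0,0,0,0.3]]';python3 - <<'E'
from h import *
delta([.5203,-.1598,.026],np.radians(170.4))
cap('wrist','w6');cap('scene','s6');crop('s6',240,120,370,220,6,'s6c')
E
```

```text
t: 8.48
eef_pos: [0.5211, -0.1603, 0.0411]
ee_rot: [-3.014, 1.569, -0.04]
force: [0.5, -0.2, -0.9]
width: 0.0433
t 8.475 p [ 0.5211 -0.1603  0.0411] jaw 170.45 xaxis [ 1.6e-03 -1.0e-04 -1.0e+00] F [ 0.54 -0.16 -0.88] w 0.0433 q [ 0.06  0.34 -0.5   0.   -0.73 -0.23]
shift [ 0.0151 -0.0004  0.0009] rot [array([ 0.0008, -0.0016,  0.0002]), array([-3.1408e+00, -3.0000e-04, -2.5000e-03])]
```

View pics/w6.png

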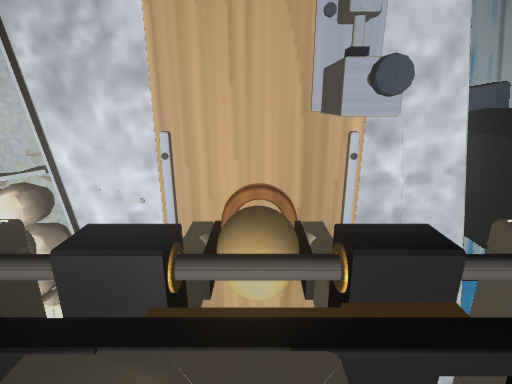

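View pics/s6c.png

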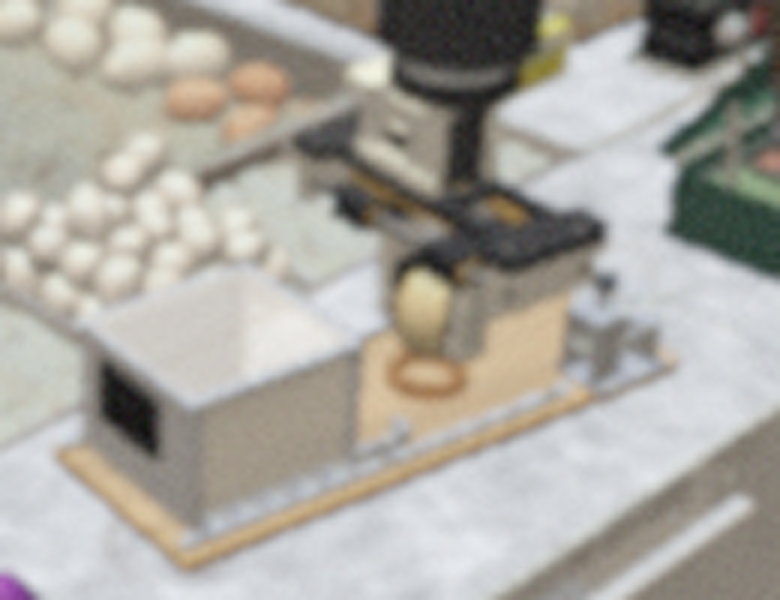

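The egg hangs centred over the cup ring (ring centre column 259, egg 258). Lowering gently and watching the force.

```bash
python3 -m crank '[[0.004,-0.0002,0.0006,0,0,0,0.3],[0.008,-0.0002,0.0008,0,0,0,0.3],[0.0115,-0.0002,0.0008,0,0,0,0.3],[0.0115,-0.0002,0.0008,0,0,0,0.3]]';  python3 -m crank '[[0.0015,0,0,0,0,0,0.3],[0.0025,0,0,0,0,0,0.3],[0.0025,0,0,0,0,0,0.3]]'
```

```text
t: 9.07
eef_pos: [0.5193, -0.1599, 0.0283]
ee_rot: [0.201, 1.57, -3.107]
force: [0.6, -0.2, -2.5]
width: 0.0431
t: 9.45
eef_pos: [0.5196, -0.1599, 0.0262]
ee_rot: [0.016, 1.571, 2.99]
force: [0.1, -0.1, -1.5]
width: 0.0432
```

```bash
python3 -m crank '[[0.001,0,0,0,0,0,0.3],[0.001,0,0,0,0,0,0.3]]';  python3 -m crank '[[0.001,0,0,0,0,0,0.3],[0.001,0,0,0,0,0,0.3]]'
```

```text
t: 9.7
eef_pos: [0.5197, -0.16, 0.0253]
ee_rot: [-3.022, 1.571, -0.047]
force: [0.6, 1.2, -2.4]
width: 0.0432
t: 9.95
eef_pos: [0.5198, -0.1599, 0.0245]
ee_rot: [-3.041, 1.57, -0.066]
force: [-1.6, 0.7, 2.7]
width: 0.0432
```

Contact came at z=0.0245, the same height as in the rest, so the egg is seated. Releasing.

```bash
python3 -m crank '[[0,0,0,0,0,0,0.5],[0,0,0,0,0,0,0.55],[0,0,0,0,0,0,0.65],[0,0,0,0,0,0,0.75],[0,0,0,0,0,0,0.75],[0,0,0,0,0,0,0.75]]'
python3 - <<'E'
from h import *
cap('wrist','w7');cap('scene','s7');crop('s7',270,120,370,210,7,'s7c');crop('w7',180,150,340,320,4,'w7c')
E
```

```text
t: 10.7
eef_pos: [0.5196, -0.16, 0.0242]
ee_rot: [0.401, 1.571, -2.908]
force: [0.7, 0.6, -0.7]
width: 0.0659
```

View pics/w7c.png

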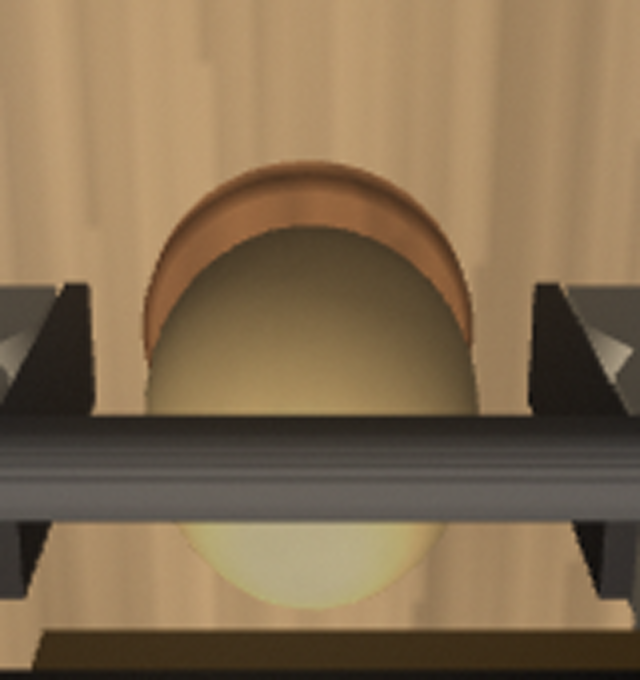

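View pics/s7c.png

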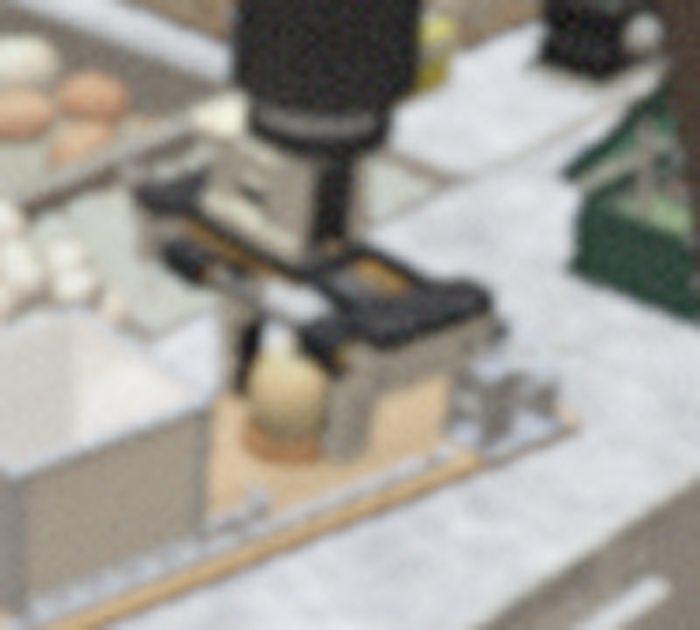

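The egg stands upright in the cup. Going straight up, then checking.

```bash
python3 -m crank '[[-0.015,0,0,0,0,0,0.75],[-0.04,0,0,0,0,0,0.75],[-0.08,0,0,0,0,0,0.75],[-0.13,0,0,0,0,0,0.75],[-0.17,0,0,0,0,0,0.75],[-0.17,0,0,0,0,0,0.75],[-0.17,0,0,0,0,0,0.75]]'
python3 - <<'E'
from h import *
cap('wrist','w8');cap('scene','s8');crop('s8',230,120,370,220,5,'s8c')
c=np.array([.5203,-.1598]); y=np.array([-np.sin(YAW),np.cos(YAW)])
p=c+y*(.100+.115+.045); print(p)
delta([p[0],p[1],.195],np.radians(170.4))
E
```

```text
t: 11.68
eef_pos: [0.5192, -0.1598, 0.1946]
ee_rot: [-2.406, 1.57, 0.569]
force: [0.0, -0.8, -1.0]
width: 0.0656
[0.56365987 0.09655897]
t 11.775 p [ 0.5189 -0.1599  0.1935] jaw 170.42 xaxis [-1.6e-03  1.0e-04 -1.0e+00] F [-0.16 -0.14  0.07] w 0.0657 q [ 0.06  0.17 -0.33 -0.   -1.08 -0.23]
shift [-0.0016 -0.2603 -0.0015] rot [array([ 0.0004,  0.0016, -0.0001]), array([-3.1412e+00,  2.0000e-04,  2.5000e-03])]
```

View pics/w8.png

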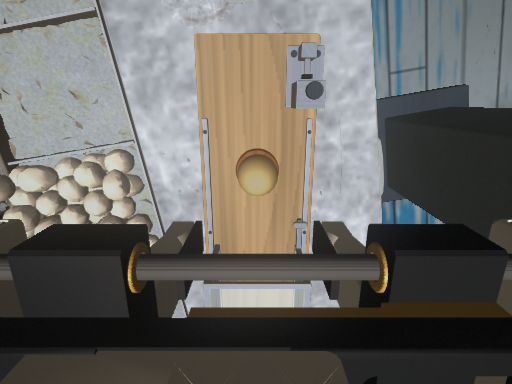

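View pics/s8c.png

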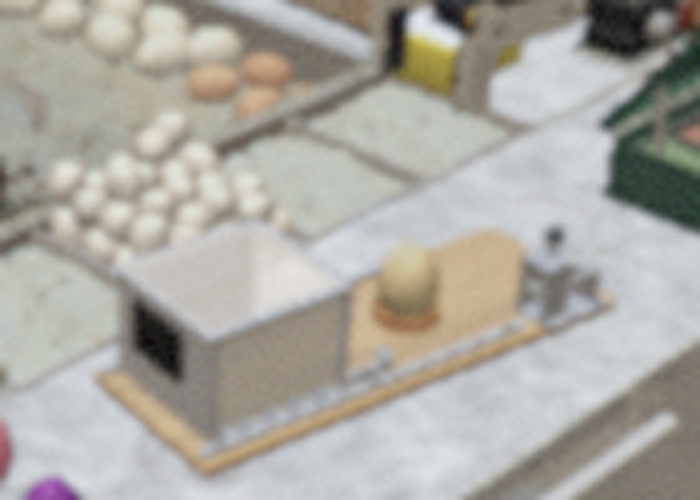

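The egg is upright in the cup at (257,172) in the wrist view. Moving behind the hood with the fingers shut.

```bash
python3 -m crank '[[0,-0.04,0,0,0,0,0],[0,-0.1,0,0,0,0,0],[0,-0.16,0,0,0,0,0],[0,-0.22,-0.001,0,0,0,0],[0,-0.26,-0.0015,0,0.0015,0,0],[0,-0.26,-0.0015,0,0.0015,0,0],[0,-0.26,-0.0015,0,0.0015,0,0],[0,-0.26,-0.0015,0,0.0015,0,0]]'
python3 - <<'E'
from h import *
cap('wrist','w9');
c=np.array([.5203,-.1598]); y=np.array([-np.sin(YAW),np.cos(YAW)])
p=c+y*(.100+.115+.045); print(p)
delta([p[0],p[1],.055],np.radians(170.4))
E
```

```text
t: 12.78
eef_pos: [0.564, 0.0952, 0.1939]
ee_rot: [2.52, 1.57, -0.789]
force: [0.2, -0.5, -0.4]
width: 0.0008
[0.56365987 0.09655897]
t 12.825 p [0.5641 0.0952 0.194 ] jaw 170.36 xaxis [ 1.e-03 -5.e-04 -1.e+00] F [-0.24  0.95  0.34] w 0.0003 q [ 0.51  0.21 -0.27  0.   -1.09 -0.68]
shift [ 0.139  -0.0014  0.0008] rot [array([-0.0007, -0.0011, -0.0004]), array([ 3.1409e+00, -6.0000e-04,  1.7000e-03])]
```

View pics/w9.png

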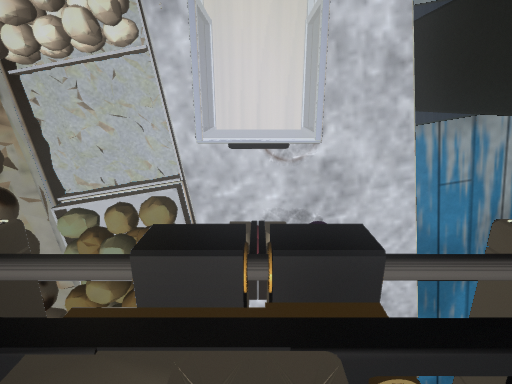

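```bash
python3 - <<'E'
from h import *
f=load('w9'); c=np.array([.5203,-.1598]); y=np.array([-np.sin(YAW),np.cos(YAW)]);x=np.array([np.cos(YAW),np.sin(YAW)])
for uv,z in [((258.5,149),.09),((258.5,149),.05),((258.5,142.5),.1),((229,147),.09),((288,147),.09),((196,141),.1),((323,141),.1)]:
    p=atz(f,uv,z)[:2]; print(uv,p,'case x,y',(p-c)@x,(p-c)@y)
p=np.array([.5641,.0952]);print((p-c)@x,(p-c)@y)
E
```

```text
(258.5, 149) [0.55725186 0.06036591] case x,y -0.00028240650723361803 0.2232451334817196
(258.5, 149) [0.55815534 0.06649776] case x,y -0.00041417538535853433 0.22944177885117314
(258.5, 142.5) [0.55607622 0.05325056] case x,y -0.00025496232064085573 0.2160333650476122
(229, 147) [0.58332091 0.05405651] case x,y 0.026473785847687732 0.2213715893600305
(288, 147) [0.53057362 0.06308755] case x,y -0.027040929291747378 0.221479560753369
(196, 141) [0.60928825 0.04282426] case x,y 0.05395066402794798 0.21462717267054887
(323, 141) [0.50072482 0.06141228] case x,y -0.056192345156392196 0.21484989857194994
0.0006605960110821045 0.2587334605591441
```

```bash
python3 -m crank '[[0.04,0,0.0006,0,0,0,0],[0.08,0,0.0006,0,0,0,0],[0.12,0,0.0006,0,0,0,0],[0.139,0,0.0006,0,-0.001,0,0],[0.139,0,0.0006,0,-0.001,0,0],[0.139,0,0.0006,0,-0.001,0,0]]' 30
python3 - <<'E'
from h import *
cap('scene','s9');crop('s9',210,120,350,220,5,'s9c')
c=np.array([.5203,-.1598]); y=np.array([-np.sin(YAW),np.cos(YAW)]);
p=c+y*.234
delta([p[0],p[1],.055],np.radians(170.4))
E
```

```text
t: 13.58
eef_pos: [0.5646, 0.0961, 0.0563]
ee_rot: [-2.799, 1.569, 0.175]
force: [0.8, -0.0, -0.5]
width: 0.0003
t 13.625 p [0.5648 0.0963 0.0565] jaw 170.41 xaxis [ 2.4e-03  7.0e-04 -1.0e+00] F [-0.36  0.61  0.01] w 0.0002 q [ 0.51  0.36 -0.43  0.   -0.78 -0.68]
shift [0.0015 0.0259 0.0012] rot [array([ 0.0002, -0.0022,  0.0011]), array([-3.1413e+00, -1.7000e-03, -3.5000e-03])]
```

View pics/s9c.png

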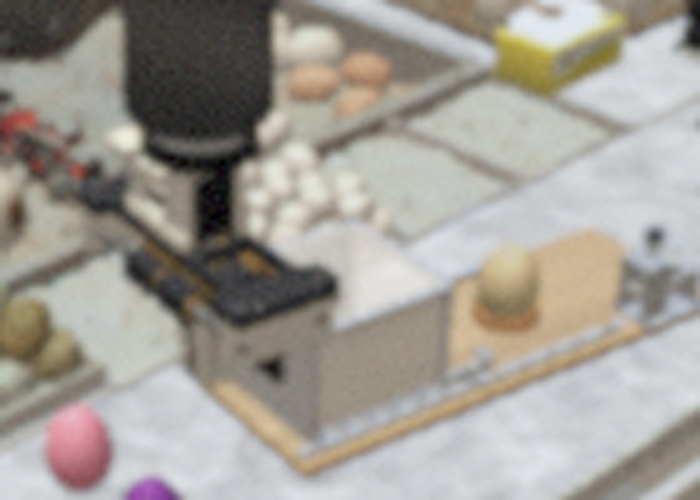

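```bash
python3 -m crank '[[0.0015,0.008,0.001,0,-0.002,0,0],[0.0015,0.016,0.001,0,-0.002,0,0],[0.0015,0.02,0.001,0,-0.002,0,0],[0.0015,0.022,0.001,0,-0.002,0,0],[0.0015,0.024,0.001,0,-0.002,0,0],[0.0015,0.026,0.001,0,-0.002,0,0],[0.0015,0.028,0.001,0,-0.002,0,0],[0.0015,0.030,0.001,0,-0.002,0,0]]'
python3 - <<'E'
from h import *
c=np.array([.5203,-.1598]); y=np.array([-np.sin(YAW),np.cos(YAW)]);x=np.array([np.cos(YAW),np.sin(YAW)])
s,p,R=cur(); print((p[:2]-c)@x,(p[:2]-c)@y,p[2],s['force'][:2]@y,s['force'],R.T@np.r_[-y,0])
E
```

```text
t: 14.62
eef_pos: [0.558, 0.067, 0.0537]
ee_rot: [-0.182, 1.569, 2.792]
force: [0.6, 1.6, -1.0]
width: 0.0002
-0.000625680962673843 0.22992712765999804 0.05373032071658549 1.657571439449975 [ 0.568734    1.58491954 -1.02107127] [-2.49483919e-04  9.99999683e-01  7.55607379e-04]
```

```bash
python3 -m crank '[[0,0.003,0,0,0,0,0],[0,0.006,0,0,0,0,0],[0,0.010,0,0,0,0,0],[0,0.014,0,0,0,0,0],[0,0.018,0,0,0,0,0],[0,0.022,0,0,0,0,0],[0,0.026,0,0,0,0,0],[0,0.030,0,0,0,0,0],[0,0.034,0,0,0,0,0],[0,0.038,0,0,0,0,0]]'
cat > st.py <<'E'
from h import *
c=np.array([.5203,-.1598]); y=np.array([-np.sin(YAW),np.cos(YAW)]);x=np.array([np.cos(YAW),np.sin(YAW)])
s,p,R=cur(); print('t',s['t'].__round__(2),'x',((p[:2]-c)@x).round(4),'y',((p[:2]-c)@y).round(4),'z',p[2].round(4),'push',(s['force'][:2]@y).round(2),s['force'].round(1),'mom',s['moment'].round(2))
E
python3 st.py; python3 - <<'E'
from h import *
cap('scene','s10');crop('s10',210,120,350,220,5,'s10c')
E
```

```text
t: 15.88
eef_pos: [0.5516, 0.0292, 0.0537]
ee_rot: [-0.04, 1.569, 2.935]
force: [0.6, 1.3, -1.4]
width: 0.0009
t 15.88 x -0.0006 y 0.1915 z 0.0537 push 1.41 [ 0.6  1.3 -1.4] mom [ 0.59 -0.17 -0.02]
```

View pics/s10c.png

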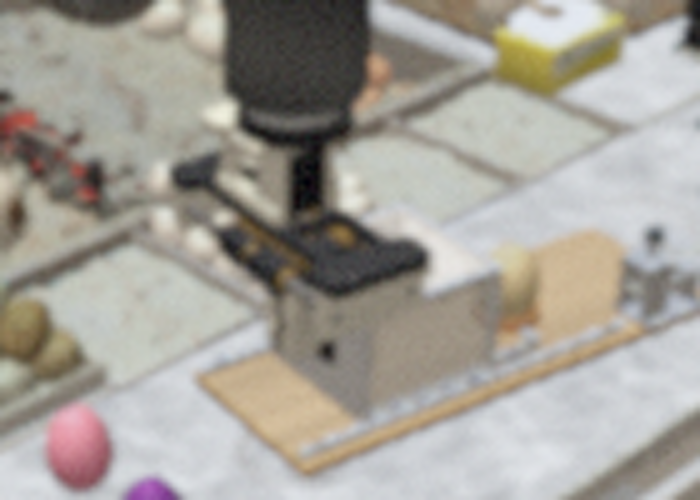

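The hood slides at about 1.4 N. Continuing.

```bash
python3 -m crank '[[0,0.003,0,0,0,0,0],[0,0.007,0,0,0,0,0],[0,0.012,0,0,0,0,0],[0,0.017,0,0,0,0,0],[0,0.022,0,0,0,0,0],[0,0.027,0,0,0,0,0],[0,0.032,0,0,0,0,0],[0,0.037,0,0,0,0,0],[0,0.041,0,0,0,0,0],[0,0.045,0,0,0,0,0]]'; python3 st.py
python3 -m crank '[[0,0.003,0,0,0,0,0],[0,0.006,0,0,0,0,0],[0,0.009,0,0,0,0,0],[0,0.012,0,0,0,0,0],[0,0.015,0,0,0,0,0],[0,0.018,0,0,0,0,0],[0,0.021,0,0,0,0,0]]'; python3 st.py
python3 - <<'E'
from h import *
cap('scene','s11');crop('s11',230,120,370,220,5,'s11c')
E
```

```text
t: 17.18
eef_pos: [0.5441, -0.0152, 0.0537]
ee_rot: [0.0, 1.569, 2.975]
force: [-1.2, 2.4, 0.5]
width: 0.0005
t 17.18 x -0.0006 y 0.1465 z 0.0537 push 2.19 [-1.2  2.4  0.5] mom [ 0.64  0.39 -0.05]
t: 18.05
eef_pos: [0.5406, -0.0359, 0.0537]
ee_rot: [0.005, 1.569, 2.98]
force: [-0.2, 1.3, 0.2]
width: 0.0004
t 18.05 x -0.0006 y 0.1256 z 0.0537 push 1.22 [-0.2  1.3  0.2] mom [ 0.65  0.39 -0.  ]
```

View pics/s11c.png

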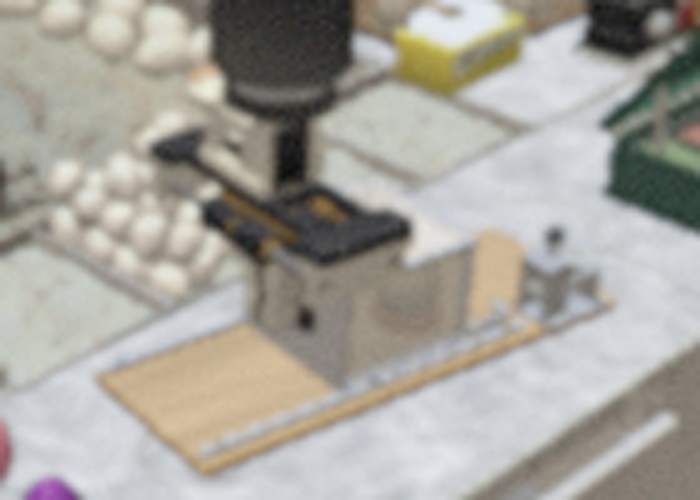

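```bash
for i in 1 2 3 4; do python3 -m crank '[[0,0.0015,0,0,0,0,0],[0,0.003,0,0,0,0,0]]' >/dev/null; python3 st.py; done
```

```text
t 18.35 x -0.0005 y 0.1227 z 0.0537 push 2.26 [-1.   2.5  0.1] mom [ 0.59  0.26 -0.02]
t 18.6 x -0.0005 y 0.1197 z 0.0538 push 1.14 [-1.   1.3  0.6] mom [ 0.55  0.14 -0.01]
t 18.85 x -0.0005 y 0.1167 z 0.0538 push 1.39 [-0.1  1.4  0.4] mom [ 0.58  0.01 -0.01]
t 19.1 x -0.0005 y 0.1137 z 0.0538 push 0.35 [-0.6  0.5 -0.1] mom [ 0.58  0.03 -0.04]
```

```bash
python3 -m crank '[[0,0.001,0,0,0,0,0],[0,0.002,0,0,0,0,0],[0,0.003,0,0,0,0,0]]' >/dev/null; python3 st.py;  python3 -m crank '[[0,0.001,0,0,0,0,0],[0,0.002,0,0,0,0,0],[0,0.003,0,0,0,0,0]]' >/dev/null; python3 st.py;
```

```text
t 19.48 x -0.0005 y 0.1107 z 0.0537 push 0.91 [0.6 0.8 0.3] mom [ 0.55 -0.14  0.  ]
t 19.85 x -0.0005 y 0.1077 z 0.0538 push 0.66 [ 1.3  0.5 -0.6] mom [ 0.51 -0.19  0.02]
```

```bash
python3 -m crank '[[0,0.001,0,0,0,0,0],[0,0.002,0,0,0,0,0]]' >/dev/null; python3 st.py;  python3 -m crank '[[0,0.001,0,0,0,0,0],[0,0.002,0,0,0,0,0]]' >/dev/null; python3 st.py;
```

```text
t 20.1 x -0.0005 y 0.1057 z 0.0538 push 1.88 [ 1.7  1.6 -1.1] mom [ 0.52 -0.26 -0.01]
t 20.35 x -0.0005 y 0.1037 z 0.0538 push 1.28 [ 1.   1.1 -0.3] mom [ 0.49 -0.37 -0.03]
```

```bash
python3 -m crank '[[0,0.001,0,0,0,0,0],[0,0.002,0,0,0,0,0]]' >/dev/null; python3 st.py;  python3 -m crank '[[0,0.001,0,0,0,0,0],[0,0.002,0,0,0,0,0]]' >/dev/null; python3 st.py;python3 -m crank '[[0,0.001,0,0,0,0,0],[0,0.002,0,0,0,0,0]]' >/dev/null; python3 st.py;  python3 -m crank '[[0,0.001,0,0,0,0,0],[0,0.002,0,0,0,0,0]]' >/dev/null; python3 st.py; python3 - <<'E'
from h import *
cap('scene','s12');crop('s12',270,150,360,220,8,'s12c')
E
```

```text
t 20.6 x -0.0005 y 0.1017 z 0.0538 push 0.66 [ 1.2  0.5 -1.4] mom [ 0.42 -0.41  0.02]
t 20.85 x -0.0005 y 0.0997 z 0.0538 push 1.9 [1.8 1.6 0.1] mom [ 0.44 -0.36  0.04]
t 21.1 x -0.0006 y 0.0977 z 0.0538 push 0.87 [ 0.7  0.8 -0.9] mom [ 0.49 -0.42  0.02]
t 21.35 x -0.0006 y 0.0957 z 0.0538 push 2.01 [1.1 1.9 0.5] mom [ 0.47 -0.41 -0.01]
```

View pics/s12c.png

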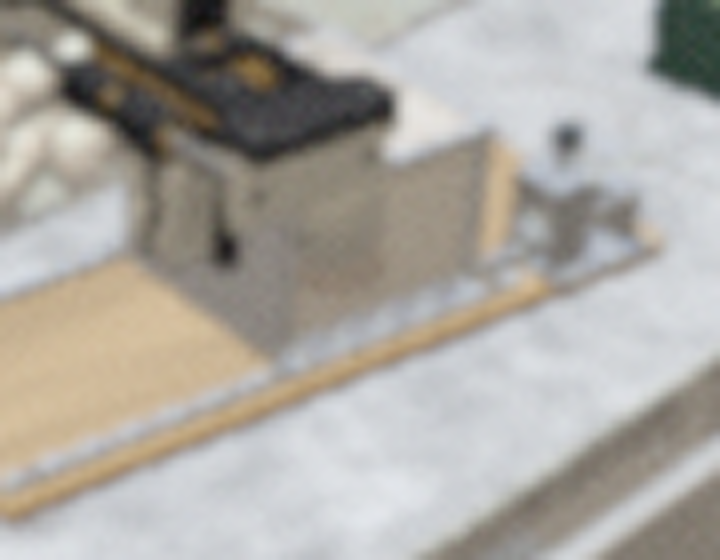

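The pin is nearing the bracket and the bolt knob at (568,135) in the crop is still down. Continuing.

```bash
python3 -m crank '[[0,0.001,0,0,0,0,0],[0,0.002,0,0,0,0,0]]' >/dev/null; python3 st.py;  python3 -m crank '[[0,0.001,0,0,0,0,0],[0,0.002,0,0,0,0,0]]' >/dev/null; python3 st.py;python3 -m crank '[[0,0.001,0,0,0,0,0],[0,0.002,0,0,0,0,0]]' >/dev/null; python3 st.py;  python3 -m crank '[[0,0.001,0,0,0,0,0],[0,0.002,0,0,0,0,0]]' >/dev/null; python3 st.py
```

```text
t 21.65 x -0.0006 y 0.0938 z 0.0537 push 4.42 [0.4 4.4 1.4] mom [ 1.41 -0.08  0.04]
t 21.9 x -0.0006 y 0.0926 z 0.0538 push 7.38 [0.1 7.5 2.1] mom [ 2.82  0.13 -0.02]
t 22.15 x -0.0006 y 0.0907 z 0.0538 push 8.48 [0.1 8.6 1. ] mom [ 3.01  0.11 -0.02]
t 22.4 x -0.0006 y 0.0888 z 0.0538 push 8.06 [-0.5  8.3  1.7] mom [ 3.16  0.19 -0.05]
```

The ramp starts at y≈0.0945, so I expect the catch near y≈0.069. Continuing.

```bash
python3 -m crank '[[0,0.001,0,0,0,0,0],[0,0.002,0,0,0,0,0]]' >/dev/null; python3 st.py;  python3 -m crank '[[0,0.001,0,0,0,0,0],[0,0.002,0,0,0,0,0]]' >/dev/null; python3 st.py;python3 -m crank '[[0,0.001,0,0,0,0,0],[0,0.002,0,0,0,0,0]]' >/dev/null; python3 st.py;  python3 -m crank '[[0,0.001,0,0,0,0,0],[0,0.002,0,0,0,0,0]]' >/dev/null; python3 st.py
```

```text
t 22.65 x -0.0006 y 0.0869 z 0.0538 push 8.83 [0.1 8.9 2.4] mom [ 3.3   0.15 -0.02]
t 22.9 x -0.0006 y 0.0845 z 0.0538 push 4.59 [-0.2  4.7  0.4] mom [ 1.91  0.03 -0.03]
t 23.15 x -0.0007 y 0.0818 z 0.0537 push 2.71 [0.3 2.7 0.6] mom [ 1.12 -0.15  0.02]
t 23.4 x -0.0006 y 0.0796 z 0.0537 push 2.44 [0.2 2.4 0.6] mom [ 1.07 -0.1  -0.03]
```

```bash
python3 -m crank '[[0,0.001,0,0,0,0,0],[0,0.002,0,0,0,0,0]]' >/dev/null; python3 st.py;  python3 -m crank '[[0,0.001,0,0,0,0,0],[0,0.002,0,0,0,0,0]]' >/dev/null; python3 st.py;python3 -m crank '[[0,0.001,0,0,0,0,0],[0,0.002,0,0,0,0,0]]' >/dev/null; python3 st.py; python3 - <<'E'
from h import *
cap('scene','s13');crop('s13',270,150,360,220,8,'s13c')
E
```

```text
t 23.65 x -0.0006 y 0.0776 z 0.0538 push 2.63 [-1.   2.8  1.1] mom [ 1.08 -0.04  0.02]
t 23.9 x -0.0006 y 0.0757 z 0.0538 push 3.46 [-0.4  3.6  1.2] mom [ 1.03  0.07 -0.01]
t 24.15 x -0.0006 y 0.0737 z 0.0537 push 2.58 [0.5 2.5 1.4] mom [1.13 0.09 0.01]
```

View pics/s13c.png

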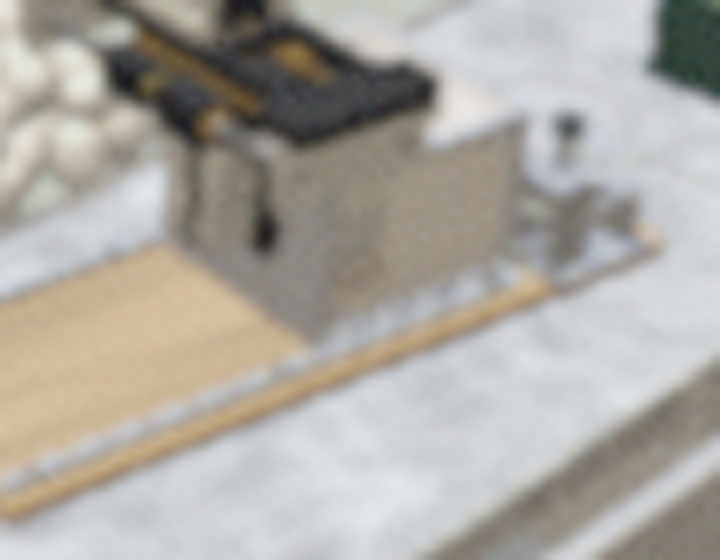

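The bolt is up: the knob moved from y=135 to 126 in the crop. Half-millimetre steps now, into the buffer.

```bash
python3 -m crank '[[0,0.0005,0,0,0,0,0],[0,0.001,0,0,0,0,0]]' >/dev/null; python3 st.py;  python3 -m crank '[[0,0.0005,0,0,0,0,0],[0,0.001,0,0,0,0,0]]' >/dev/null; python3 st.py;python3 -m crank '[[0,0.0005,0,0,0,0,0],[0,0.001,0,0,0,0,0]]' >/dev/null; python3 st.py
```

```text
t 24.45 x -0.0006 y 0.0727 z 0.0537 push 3.01 [0.  3.1 2.6] mom [1.03 0.07 0.06]
t 24.7 x -0.0006 y 0.0716 z 0.0537 push 1.72 [0.5 1.7 1.5] mom [0.71 0.03 0.02]
t 24.95 x -0.0006 y 0.0707 z 0.0537 push 3.0 [-1.   3.2  1.4] mom [ 0.92  0.19 -0.07]
```

```bash
python3 -m crank '[[0,0.0005,0,0,0,0,0],[0,0.001,0,0,0,0,0]]' >/dev/null; python3 st.py;  python3 -m crank '[[0,0.0005,0,0,0,0,0],[0,0.001,0,0,0,0,0]]' >/dev/null; python3 st.py
```

```text
t 25.2 x -0.0008 y 0.0694 z 0.0536 push -0.3 [ 0.2 -0.3 -0.5] mom [0.04 0.11 0.01]
t 25.45 x -0.0007 y 0.0685 z 0.0536 push 0.47 [-1.2  0.7 -0.1] mom [-0.02  0.06 -0.02]
```

```bash
python3 -m crank '[[0,0.0005,0,0,0,0,0],[0,0.001,0,0,0,0,0]]' >/dev/null; python3 st.py
```

```text
t 25.7 x -0.0006 y 0.0679 z 0.0537 push 2.8 [-0.6  2.9  0.8] mom [ 1.15  0.21 -0.  ]
```

```bash
python3 -m crank '[[0,0.0005,0,0,0,0,0],[0,0.001,0,0,0,0,0]]' >/dev/null; python3 st.py; python3 - <<'E'
from h import *
cap('scene','s14');crop('s14',270,150,360,220,8,'s14c')
E
```

```text
t 25.95 x -0.0006 y 0.0676 z 0.0537 push 7.35 [-1.3  7.7  0.9] mom [ 2.74  0.38 -0.08]
```

View pics/s14c.png

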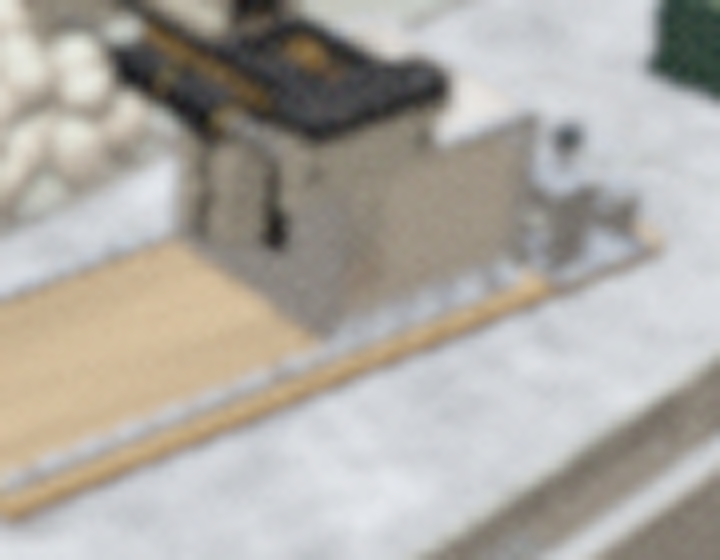

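The knob is back down at 135 and the push rose steeply to 7 N. That looks like the click. I'll press a little more to make sure.

```bash
python3 -m crank '[[0,0.0005,0,0,0,0,0],[0,0.001,0,0,0,0,0]]' >/dev/null; python3 st.py; python3 -m crank '[[0,0.0004,0,0,0,0,0],[0,0.0008,0,0,0,0,0]]' >/dev/null; python3 st.py; 
```

```text
t 26.25 x -0.0006 y 0.0668 z 0.0537 push 8.66 [-0.6  8.9  1.1] mom [ 2.96  0.44 -0.07]
t 26.5 x -0.0006 y 0.0661 z 0.0537 push 9.05 [-1.3  9.4  0.4] mom [ 3.17  0.54 -0.08]
```

```bash
python3 - <<'E'
from h import *
cap('scene','s15')
ims=[cv2.resize(cv2.imread(f'pics/{t}.png')[155:190,325:360],None,fx=9,fy=9,interpolation=cv2.INTER_CUBIC) for t in ['s12','s13','s14','s15']]
cv2.imwrite('pics/cmp.png',np.vstack([np.hstack(ims[:2]),np.hstack(ims[2:])])[:600])
E
```

```text
(no output)
```

View pics/cmp.png

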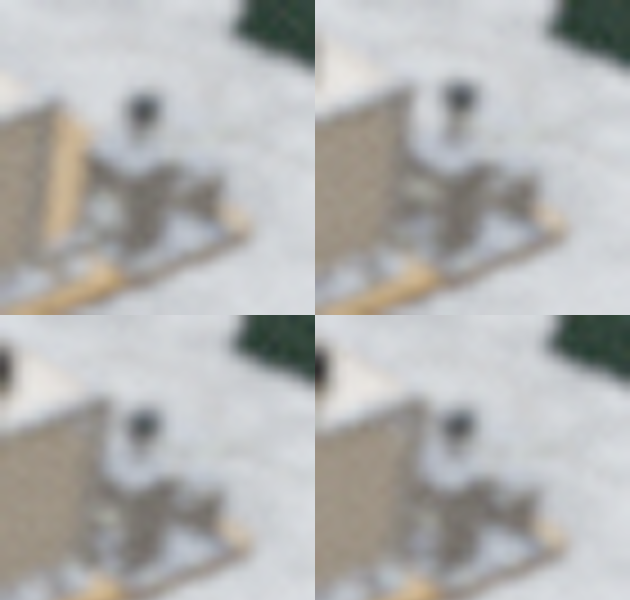

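The bolt is down in both of the last frames. I'll back off gently and check whether the hood stays put.

```bash
python3 -m crank '[[0,-0.002,0,0,0,0,0],[0,-0.005,0,0,0,0,0],[0,-0.010,0,0,0,0,0],[0,-0.018,0,0,0,0,0],[0,-0.018,0,0,0,0,0]]'; python3 st.py; python3 - <<'E'
from h import *
cap('scene','s16');crop('s16',270,150,360,220,8,'s16c');cap('top','t16');crop('t16',265,160,405,240,5.7,'t16c')
E
```

```text
t: 27.18
eef_pos: [0.5337, -0.0774, 0.0538]
ee_rot: [0.002, 1.569, 2.977]
force: [0.4, -0.6, 0.1]
width: 0.0006
t 27.18 x -0.0005 y 0.0835 z 0.0538 push -0.48 [ 0.4 -0.6  0.1] mom [0.02 0.05 0.06]
```

View pics/s16c.png

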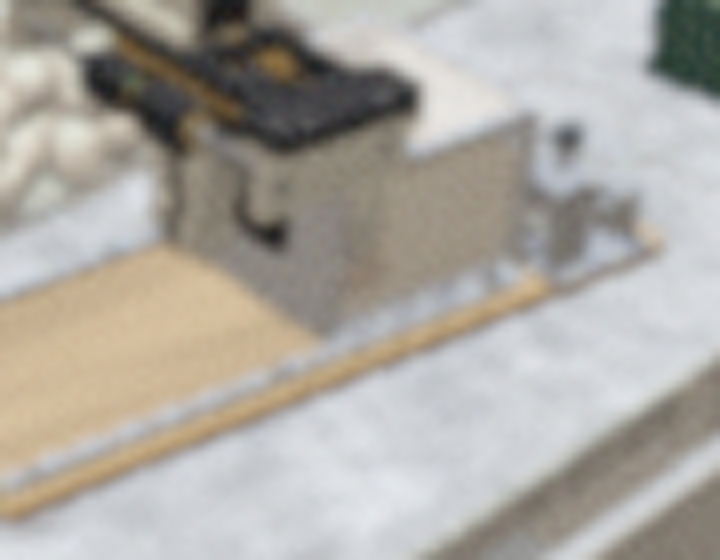

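View pics/t16c.png

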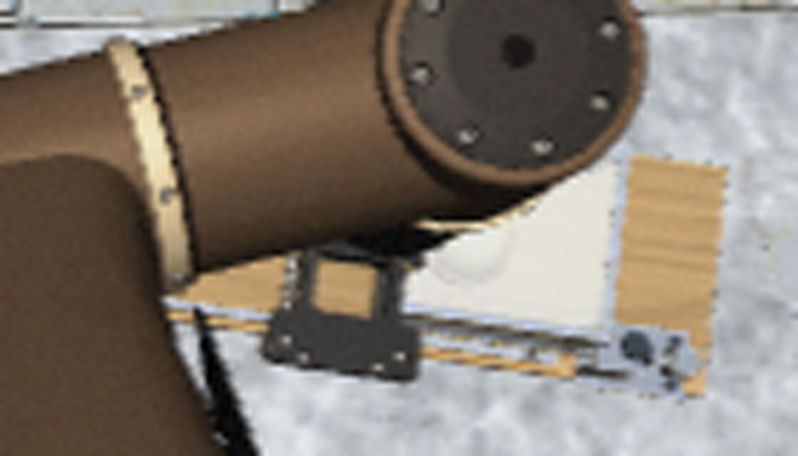

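```bash
python3 -m crank '[[0,-0.012,0,0,0,0,0],[-0.03,-0.012,0,0,0,0,0],[-0.08,-0.012,0,0,0,0,0],[-0.13,-0.012,0,0,0,0,0],[-0.15,0.03,0,0,0,0,0],[-0.15,0.08,0,0,0,0,0],[-0.15,0.08,0.03,0,0,0,0],[-0.15,0.08,0.03,0,0,0,0],[-0.15,0.08,0.03,0,0,0,0]]'; python3 st.py; python3 - <<'E'
from h import *
cap('wrist','w17');crop('w17',220,60,350,200,4.2,'w17c'); cap('scene','s17');crop('s17',230,120,370,220,5.5,'s17c')
E
```

```text
t: 28.4
eef_pos: [0.4915, -0.1515, 0.2041]
ee_rot: [-0.154, 1.57, 2.821]
force: [0.0, 0.3, 0.4]
width: 0.0006
t 28.4 x -0.0298 y 0.0034 z 0.2041 push 0.32 [0.  0.3 0.4] mom [0.04 0.03 0.02]
```

View pics/w17.png

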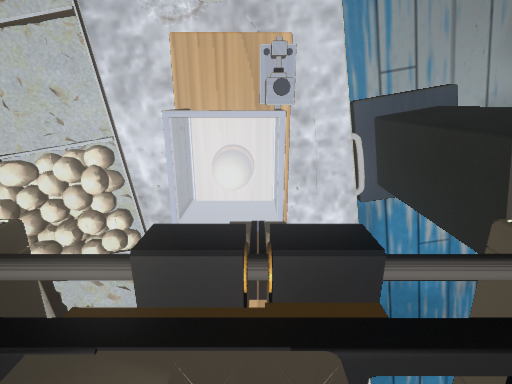

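View pics/w17c.png

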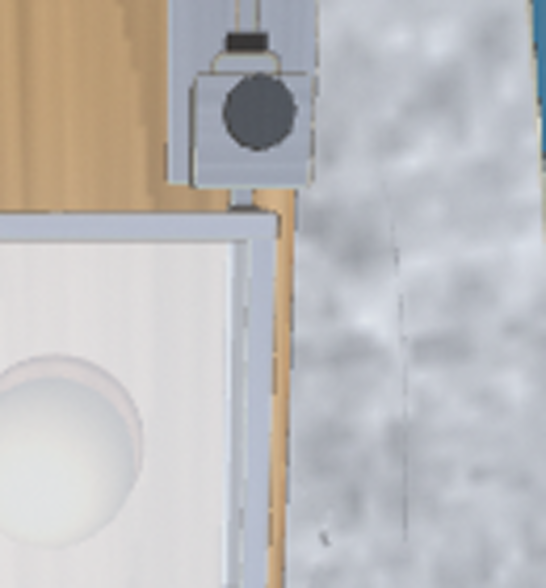

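View pics/s17c.png

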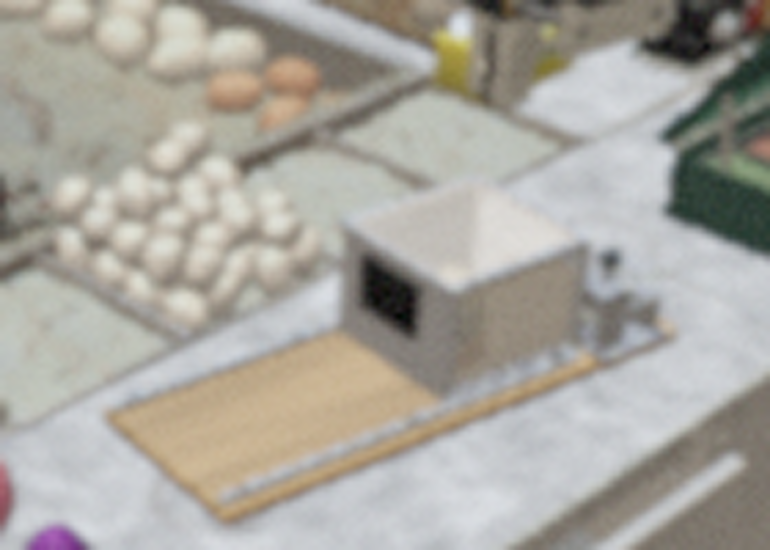

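The pin has passed through the bracket and touches the black buffer pad at (244,42) in the crop. The egg stands under the hood. I'll measure how far the buffer is pressed.

```bash
python3 - <<'E'
from h import *
crop('w5',285,10,340,95,7,'b5');crop('w17',250,30,305,115,7,'b17')
a=cv2.imread('pics/b5.png');b=cv2.imread('pics/b17.png');cv2.imwrite('pics/b.png',np.hstack([a,b]))
E
```

```text
(no output)
```

View pics/b.png

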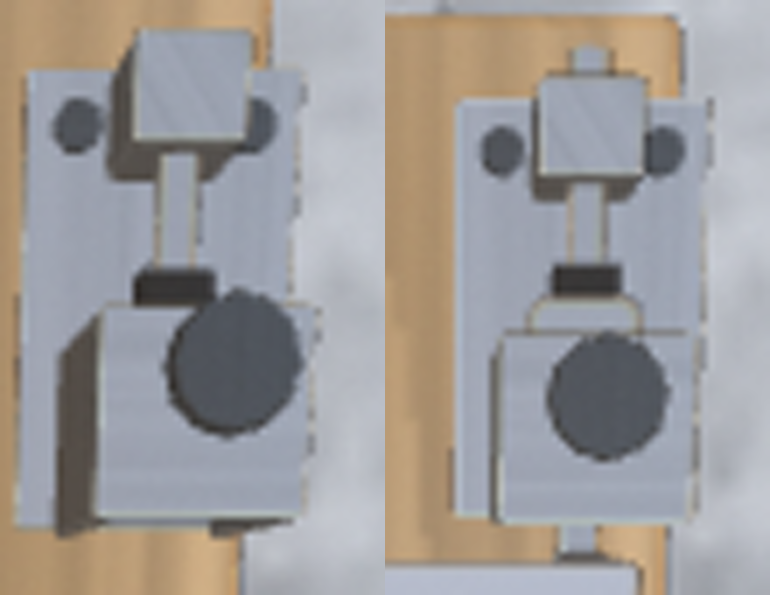

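```bash
python3 - <<'E'
from h import *
c=np.array([.5203,-.1598]); y=np.array([-np.sin(YAW),np.cos(YAW)]);x=np.array([np.cos(YAW),np.sin(YAW)])
def q(f,x0,y0,cc,z):
    p=atz(f,(x0+(cc[0]+.5)/7-.5,y0+(cc[1]+.5)/7-.5),z)[:2]-c; return (p@x*1000).round(1),(p@y*1000).round(1)
f=load('w5');g=load('w17')
print('pad far edge', q(f,285,10,(175,268),.036),q(g,250,30,(587-385,265),.036))
print('plate far/near', q(f,285,10,(165,72),.014),q(f,285,10,(130,525),.014),q(g,250,30,(580-385,102),.014),q(g,250,30,(475-385,517),.014))
print('knob', q(f,285,10,(233,362),.081),q(g,250,30,(608-385,397),.081),q(g,250,30,(608-385,397),.087))
print('mouth',q(g,250,30,(515-385,566),.1),'pad front',q(g,250,30,(587-385,297),.034))
p=atz(g,(231,166),.05)[:2]-c;print('egg',p@x,p@y)
E
```

```text
pad far edge (np.float64(-51.3), np.float64(-104.4)) (np.float64(-51.9), np.float64(-107.8))
plate far/near (np.float64(-52.2), np.float64(-133.8)) (np.float64(-49.9), np.float64(-72.1)) (np.float64(-51.8), np.float64(-133.9)) (np.float64(-35.7), np.float64(-71.5))
knob (np.float64(-51.3), np.float64(-86.7)) (np.float64(-51.9), np.float64(-86.9)) (np.float64(-51.4), np.float64(-86.6))
mouth (np.float64(-39.2), np.float64(-65.9)) pad front (np.float64(-52.1), np.float64(-103.5))
egg -0.0006901380969403921 -0.005468668301968746
```

The buffer is held in by about 3.4 mm with the hand off, the bolt is down, and the hood is at about 166 mm. That means it is latched, and the arm touches nothing, so I'm handing in.

```bash
python3 -c "
from station import *
s=get_state();print(s['t'],s['force']);print(job_done())"
```

```text
28.5 [ 0.27256485  0.52575446 -0.56931146]
the job is handed in; nothing more can be done
None
```

I moved the brass egg from its rest into the cup, upright, and let go of it. I then pushed the hood shut with closed fingers on the pad until the latch caught. The job was handed in at 28.5 s; no verdict was reported.

**Push:** The highest push I read was about 9 N, against the 30 N limit. It rose to about 8.8 N on the ramp, eased to about 3 N, dropped to about 0 as the bolt fell, then rose again.

**Last checks, arm clear of the case and wrist force near zero:**
- **Hood:** it stayed at about 166 mm of travel after I backed off, within the 146 to 174 mm range.
- **Bolt:** the knob is back at its down position.
- **Buffer:** it measured about 3.4 mm pressed in, where about 4 mm was expected. I put that down to camera error.
- **Egg:** it is visible standing under the hood.
- **Bystanders:** nothing touched them, as far as the pictures and forces showed.

**What did not match:** I could not feel the buffer as a separate rise before the click. The rise after the click was also gentler than described, from about 3 to 9 N over 2 mm. I judged the latch caught from the bolt, the pressed buffer and the hood staying put.

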